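Sort two wall panels on the gated length-grading chute

ROBOT

A 6-joint arm with a two-finger parallel gripper is mounted at the origin on a cart in front of the work surface, level with it; the furniture and walls round the work are solid. World frame = base frame: x ahead of the robot, y to its left, z up, the work surface at z = 0. Lengths are in m, angles in rad, forces in N, time in s.
With the tool pointing down it reaches from about 0.425 to 0.95 m from the base axis. Payload 3.5 kg.
Tool frame: the origin (TCP) lies on the centre line of the jaws, within the pads' length; the fingertips stand ctrl.nose_length ahead of it and the grasp point (between the pads) is the TCP (ctrl.nose_length is the distance from the TCP to the fingertips, in m); z points along the fingers, y is the line along which they close (so a half turn about z gives the same grasp; the last joint's range is limited). The gripper opens to 85 mm and grips with 20 to 120 N. Pads are 22 mm wide; open, the fingers measure 114 mm over their backs; the gripper's body (76 mm by 85 mm) begins 54 mm behind the grasp point. The pads swing forward as they close: fully open they stand 13 mm farther back than shut.
Start: joints at [1.031, 0.286, 1.577, -0, 1.279, -0.15], TCP at [0.256, 0.624, 0.25] pointing down, gripper open.
Joint ranges: [-2.77, 2.77], [-0.9, 2.22], [0.21, 2.48], [-1.53, 4.67], [0.24, 2.81], [-2.84, 2.84]. Speed limits (rad/s): [2.79, 2.79, 3.14, 3.14, 3.14, 3.14].

INTERFACE

Orientations are given as a 3x3 rotation matrix whose columns are the frame's x, y, z axes.
In Python, from cell import ctrl gives the robot as it stands. The module is installed in compiled form; this text tells all that it offers.
- The arm moves only by the tool play_rows, never from a script. Its argument "deltas" is a list of rows, each a list of 3 entries, a list of its own where there are three numbers: the shift along the tool's x, y, z in mm, then the turn, a rotation vector about the tool's x, y, z in units of 5 degrees (1.0 is 5 degrees), then the finger opening in mm, from 0 to 85.4. A call has exactly 8 rows; each row shifts and turns the commanded pose from where the row before left it, along the tool's axes as they then stand; what a row does not reach is not made up. A row lasts 1/12 s, in which the tool goes at most 41.7 mm and 7.16 degrees, less where a joint would pass 70% of its speed; a pose out of reach is approached as far as the arm can. A call with a gripper value outside its range is refused whole. The fingers move at their own pace and stop on an object; "squeeze" is the grip in N (left out, the last holds). Time passes only in rows, so rows that do not move let the fingers close, or fill a call up. It gives the time, the measured TCP pose, the force, the opening and the grip force at its end, in the units of the state.
- ctrl.state(): the state, without advancing time (a new reading comes with each control period).
- ctrl.snapshot(name): name is "scene" or "side" or "wrist"; returns a dict with "pixels" (400x640x3 uint8, blue, green, red), "z_map" (400x640 float32, m along the optical axis (not along the pixel's ray), 0 where there is no reading), "mtx" (3x3 intrinsics, pixels), "pose" (4x4, takes a point from camera to world coordinates); the wrist camera has in their place "T_tool_cam" (4x4, takes a point from camera to tool coordinates, whose origin is the TCP and whose axes are the flange's). Camera axes: x right, y down, z forward; pixel columns grow to the right and rows downward; lengths in m; the calibration is good to about 2 mm. The wrist camera is an equidistant fisheye: a pixel r from the principal point sees the ray r / f radians off the axis. A picture is of the moment at which its call begins: read the wrist's pose just before it.
- ctrl.job_done(): hands the job in; it is judged then, once.
The state is a dict: "time_s": time; "joints": joint angles; "joint_vel": joint speeds; "joint_torque": joint torques, N m; "eef_pos": TCP position; "tool_rot": TCP orientation; "wrist_force": force on the tool from outside, world axes, zero at the start; "wrist_torque": the same for the moment, N m; "width": opening from 0.0 (shut) to 1.0 (fully open); "grip_force": force on a finger pad.
Only numpy, scipy, OpenCV 4.12 (cv2) and the standard library are available. Lean on these libraries where they do the work, as an engineer would, in place of code of your own. Each camera call takes 0.05 s, during which the arm holds its last target. There are 200 camera calls.

TASK

Put the two loose castle wall panels through the length grader, one at a time: lay each one gently, flat and centred on the sloping deck so that it rests squarely against the closed gate, then pull the red sprung knob right out to its stop to let it slide down, and let the gate close again. At the end the short panel lies fully down in the top opening, the long one in the bottom tray, and the grey panel still in the middle opening; do not disturb the things standing round about.

Things in the scene. Friction and masses are not known exactly. Their poses are not given: they have to be found in the camera images.
- deck: Plywood chute of the length grader, fixed, sloping down towards the robot at 25 degrees. Origin: low end, on the centre line of the chute surface, at the end stop. x runs up the slope, y across, z is the normal out of the surface. Wooden side rails at y = +-70 mm, 15 mm high; open upper end at x = 402 mm. It is waxed: a panel left free on it slides down by itself.
- load_spot (a point): Middle of the loading deck, on the chute surface (x = 348 mm in the deck's axes; axes as the deck's). A thin black centre line marks it; the closed gate's face is 67 mm down the slope from here, the open upper end 54 mm up. Openings have about 10 mm of play in all across the chute: a panel let go more than 4 mm off the centre line can miss its opening.
- top_opening (a point): Centre of the top opening, at the level of the chute surface (x = 227 mm in the deck's axes): 72 mm along the slope, 100 mm across, 14 mm deep, with a floor. Takes the 90 mm panel; longer ones ride over it on the ledges at both sides.
- mid_opening (a point): Centre of the middle opening, at the level of the chute surface (x = 134 mm in the deck's axes): 77 mm along the slope, 120 mm across, 14 mm deep. It holds the grey panel.
- bottom_tray (a point): Centre of the bottom tray, at the level of the chute surface (x = 39 mm in the deck's axes): 78 mm along the slope, 140 mm across, 14 mm deep, closed by the end stop. Takes the 130 mm panel.
- gate (a joint): How far the gate is pulled out (m) along the deck's z: 0 = shut, lower edge 2 mm off the surface; a panel passes below once it is out by more than 11 mm. It runs on to a hard stop, to be felt. A spring draws it shut with about 3 N, rising 2 N per 10 mm. Its steel plate crosses the chute at deck x = 277 to 281 mm, under a fixed bridge 34 mm high (brass caps: 42).
- knob (a point): Centre of the red round knob on top of the gate: 22 mm across, 21 mm tall along the deck's z, lower rim 39 mm and centre 49 mm above the chute surface when shut, above the centre line. It moves with the gate.
- short_centre (a point): Centre of the short castle wall panel, light tan, lying flat on the table: 90 mm long (its own y), 63 mm wide (its own x, from the pegs to the battlements), 12 mm thick (its own z, upward), the point is 6 mm above its underside. Weighs about 32 g. Grip it across the 63 mm at the middle of its length; the edges there stand 3 to 9 mm above the underside. It belongs in the top opening, either way round.
- long_centre (a point): Centre of the long castle wall panel, light tan, lying flat on the table: 130 mm long (its own y), 69 mm wide (its own x), 12 mm thick (its own z, upward), the point is 6 mm above its underside. Weighs about 32 g. Grip it across the 69 mm at the middle of its length; the edges there stand 3 to 9 mm above the underside. It belongs in the bottom tray, either way round.
- mid_centre (a point): Centre of the greyish castle wall panel, 110 x 67 x 12 mm, already lodged in the middle opening, its top 2 mm below the chute surface. Leave it there.
- figure_2: Blue-grey game figure, 26 mm across, 47 mm high, standing to the right of the grader's upper end; origin at the centre of its foot. Bystander.
- red_roof: Red cone, 68 mm across, 85 mm high, standing to the left of the grader; origin at the centre of its base. Bystander.

How it is judged:
On the way, in this order (a step that is already met when the one before it is completed fails the run):
1. one of the two panels lies flat on the loading deck, resting against the closed gate (((x of short_centre in the frame of deck between 0.303 and 0.326 m and y of short_centre in the frame of deck between -0.02 and 0.02 m and z of short_centre in the frame of deck between 0.003 and 0.01 m and angle between the z axis of short_centre and the z axis of deck, either way round below 0.1 rad and value of joint gate below 0.003 m) or (x of long_centre in the frame of deck between 0.303 and 0.326 m and y of long_centre in the frame of deck between -0.02 and 0.02 m and z of long_centre in the frame of deck between 0.003 and 0.01 m and angle between the z axis of long_centre and the z axis of deck, either way round below 0.1 rad and value of joint gate below 0.003 m))), for 0.2 s.
2. the knob is pulled out to its stop (value of joint gate above 0.0185 m).
3. that panel lies down in its own opening and the gate is shut again (value of joint gate below 0.003 m and ((x of short_centre in the frame of deck between 0.218 and 0.236 m and y of short_centre in the frame of deck between -0.009 and 0.009 m and z of short_centre in the frame of deck between -0.0115 and -0.0045 m and angle between the z axis of short_centre and the z axis of deck, either way round below 0.1 rad) or (x of long_centre in the frame of deck between 0.03 and 0.048 m and y of long_centre in the frame of deck between -0.009 and 0.009 m and z of long_centre in the frame of deck between -0.0115 and -0.0045 m and angle between the z axis of long_centre and the z axis of deck, either way round below 0.1 rad))), for 0.2 s.
4. the other panel lies flat on the loading deck, resting against the closed gate ((((x of short_centre in the frame of deck between 0.218 and 0.236 m and y of short_centre in the frame of deck between -0.009 and 0.009 m and z of short_centre in the frame of deck between -0.0115 and -0.0045 m and angle between the z axis of short_centre and the z axis of deck, either way round below 0.1 rad) and (x of long_centre in the frame of deck between 0.303 and 0.326 m and y of long_centre in the frame of deck between -0.02 and 0.02 m and z of long_centre in the frame of deck between 0.003 and 0.01 m and angle between the z axis of long_centre and the z axis of deck, either way round below 0.1 rad and value of joint gate below 0.003 m)) or ((x of long_centre in the frame of deck between 0.03 and 0.048 m and y of long_centre in the frame of deck between -0.009 and 0.009 m and z of long_centre in the frame of deck between -0.0115 and -0.0045 m and angle between the z axis of long_centre and the z axis of deck, either way round below 0.1 rad) and (x of short_centre in the frame of deck between 0.303 and 0.326 m and y of short_centre in the frame of deck between -0.02 and 0.02 m and z of short_centre in the frame of deck between 0.003 and 0.01 m and angle between the z axis of short_centre and the z axis of deck, either way round below 0.1 rad and value of joint gate below 0.003 m)))), for 0.2 s.
5. the knob is pulled out to its stop again (value of joint gate above 0.0185 m).
At the end, for the whole second after the job is handed in: Short panel in the top opening, long one in the bottom tray, grey one in the middle: centres within 9 mm of the opening's centre along and across the chute, 4.5 to 11.5 mm below its surface, parallel to it within 0.1 rad; gate shut within 3 mm (x of short_centre in the frame of deck between 0.218 and 0.236 m and y of short_centre in the frame of deck between -0.009 and 0.009 m and z of short_centre in the frame of deck between -0.0115 and -0.0045 m and angle between the z axis of each of short_centre, long_centre, mid_centre and the z axis of deck, either way round below 0.1 rad and x of long_centre in the frame of deck between 0.03 and 0.048 m and y of long_centre in the frame of deck between -0.009 and 0.009 m and z of long_centre in the frame of deck between -0.0115 and -0.0045 m and x of mid_centre in the frame of deck between 0.1255 and 0.1435 m and y of mid_centre in the frame of deck between -0.009 and 0.009 m and z of mid_centre in the frame of deck between -0.0115 and -0.0045 m and value of joint gate below 0.003 m); the robot touches nothing.
It fails at once if a panel is pressed onto the chute with more than 40 N (contact force between any of panel_short, panel_long and deck above 40 N).
It fails at once if the grey figure or the red cone is shifted by more than 30 mm (distance of any of figure_2, red_roof from where it was at the start of the episode above 0.03 m).
It also fails if it takes over 72 s, if anything falls off the work surface, if the arm or the gripper's body presses on something with over 40 N, if the wrist force passes 120 N, or if a joint passes its speed limit or range.

## Working session

There is one attempt and no reset: what is moved stays moved. The work goes in short steps, Python scripts to look and compute and a tool call to move; the robot and the scene stay as the last step left them, time stands still between calls to the robot, and variables do not carry over. Pictures are saved under pics/ and viewed, at most 10 in all, crops included, and the job is handed in when it is done.

Besides the shell and the picture viewer there is one more tool, called as name([rows], argument=value, ...), one row to a line, values as JSON. play_rows: Moves the arm, as the interface text tells. Its arguments: {"type":"object","properties":{"deltas":{"type":"array","items":{"type":"array"}},"squeeze":{"type":"number"}},"required":["deltas"]}

```bash
mkdir -p pics; python3 - <<'E'
from cell import ctrl
import cv2,numpy as np
s=ctrl.state();print(s['time_s'],s['eef_pos'],ctrl.nose_length);print(np.round(s['tool_rot'],3))
for n in("scene","side"):
    d=ctrl.snapshot(n);cv2.imwrite(f"pics/{n}0.png",d["pixels"]);np.savez(f"{n}0.npz",**d);print(d["mtx"],np.round(d["pose"],3))
E
```

```text
0.0 [0.25617129 0.62386525 0.24894532] 0.019
[[-0.925  0.38  -0.001]
 [ 0.38   0.925 -0.002]
 [ 0.    -0.002 -1.   ]]
[[450.42977736   0.         320.34049292]
 [  0.         450.42977736 192.5357449 ]
 [  0.           0.           1.        ]] [[ 0.295  0.721 -0.628  1.22 ]
 [ 0.955 -0.229  0.186 -0.22 ]
 [-0.01  -0.654 -0.756  0.965]
 [ 0.     0.     0.     1.   ]]
[[386.31801507   0.         316.61592114]
 [  0.         386.31801507 205.69232519]
 [  0.           0.           1.        ]] [[-0.917 -0.213  0.338  0.206]
 [-0.399  0.539 -0.742  0.777]
 [-0.024 -0.815 -0.579  0.743]
 [ 0.     0.     0.     1.   ]]
```

View pics/scene0.png

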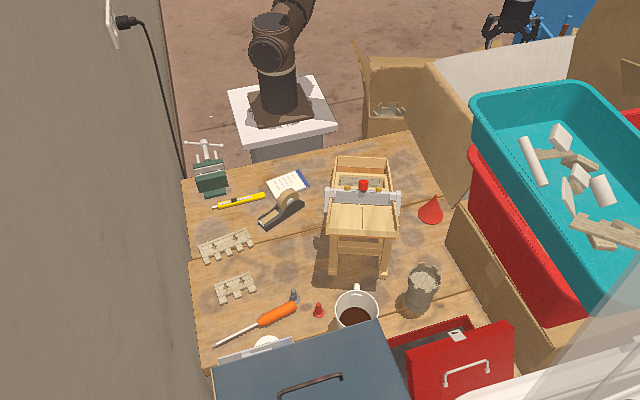

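View pics/side0.png

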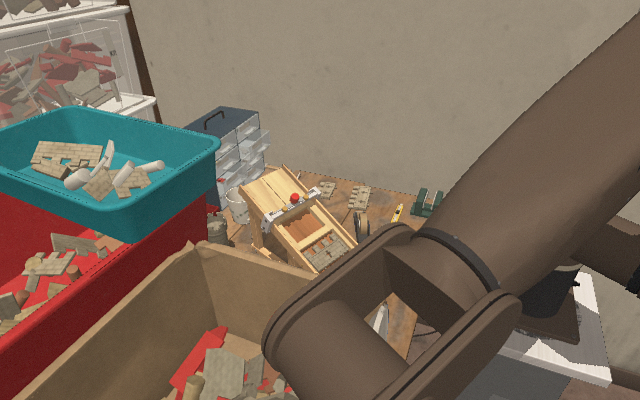

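The scene view shows the long panel near (227,246), the short one near (235,289), the knob at (363,185), the loading deck around (362,219), the figure at (293,295) and the cone at (431,209). The side view shows the grader from the other side, with the knob at (295,198).

```bash
cat > h.py <<'E'
import numpy as np,cv2
def cloud(d):
    z=d["z_map"].astype(float);v,u=np.mgrid[0:400,0:640];K=d["mtx"]
    P=np.stack([(u-K[0,2])/K[0,0]*z,(v-K[1,2])/K[1,1]*z,z],-1)
    return P@d["pose"][:3,:3].T+d["pose"][:3,3]
def ray(d,uv,zp):
    K=d["mtx"];uv=np.atleast_2d(uv).astype(float)
    r=np.c_[(uv-K[:2,2])/[K[0,0],K[1,1]],np.ones(len(uv))]@d["pose"][:3,:3].T
    o=d["pose"][:3,3];return o+r*((zp-o[2])/r[:,2])[:,None]
E
python3 - <<'E'
from h import *
d=np.load("scene0.npz");W=cloud(d);px=d["pixels"]
hsv=cv2.cvtColor(px,cv2.COLOR_BGR2HSV)
print("table",[np.median(W[a:b,c:e,2]) for a,b,c,e in[(262,270,205,250),(225,235,205,240),(275,285,265,280)]])
for n,(u0,v0,u1,v1) in dict(long=(190,222,265,268),short=(205,267,265,309)).items():
    m=np.zeros((400,640),np.uint8);m[v0:v1,u0:u1]=(W[v0:v1,u0:u1,2]>0.006)*255
    c=max(cv2.findContours(m,0,2)[0],key=cv2.contourArea)
    p=ray(d,c[:,0],0.012)[:,:2]
    r=cv2.minAreaRect((p*1000).astype(np.float32));print(n,cv2.contourArea(c),r,cv2.boxPoints(r).round(1).tolist(), 'hs',np.median(W[m>0][:,2]))
# knob
m=((hsv[...,0]<8)|(hsv[...,0]>172))&(hsv[...,1]>150)&(hsv[...,2]>100)
k=np.zeros_like(m);k[170:200,345:385]=m[170:200,345:385]
print("knob",k.sum(),np.argwhere(k).mean(0),W[k].mean(0),W[k].min(0),W[k].max(0))
# deck plane
R=W[208:234,336:388].reshape(-1,3);c=R.mean(0);_,_,V=np.linalg.svd(R-c);n=V[2]*np.sign(V[2,2]);print("plane",c,n,np.degrees(np.arccos(n[2])),np.abs((R-c)@n).max(),"horizontal yaw",np.degrees(np.arctan2(-n[1],-n[0])))
for n_,u,v in(("fig",293,293),("cone",431,200)):print(n_,W[v,u])
cv2.imwrite("pics/c1.png",cv2.resize(px[150:280,310:410],None,fx=6,fy=4.6,interpolation=2)[:600,:800])
a=cv2.resize(px[220:312,185:305],None,fx=6,fy=6,interpolation=2);cv2.imwrite("pics/c2.png",a)
E
```

```text
table [np.float64(-0.0012365094639672503), np.float64(-0.0011100132850134226), np.float64(-0.0013686156676733785)]
long 800.5 ((524.1529541015625, -268.0272216796875), (69.07743072509766, 128.7306671142578), 9.943917274475098) [[479.0, -210.60000610351562], [501.20001220703125, -337.3999938964844], [569.2999877929688, -325.5], [547.0999755859375, -198.6999969482422]] hs 0.008615495132166195
short 617.5 ((649.606201171875, -266.61468505859375), (61.50326156616211, 89.90418243408203), 5.53378963470459) [[614.7000122070312, -224.8000030517578], [623.2999877929688, -314.29998779296875], [684.5, -308.3999938964844], [675.9000244140625, -218.89999389648438]] hs 0.00888191713539399
knob 90 [184.76666667 362.95555556] [0.59495867 0.06637039 0.20315859] [0.5810406  0.05744243 0.19056815] [0.60350551 0.07767122 0.2118644 ]
plane [0.67856423 0.03239035 0.18856894] [-0.68681321  0.22424391  0.69137709] 46.26078314410986 0.10812656412485884 horizontal yaw -18.081814969281748
fig [ 0.72185964 -0.14095476  0.0381774 ]
cone [0.58269944 0.26935646 0.06195557]
```

View pics/c1.png

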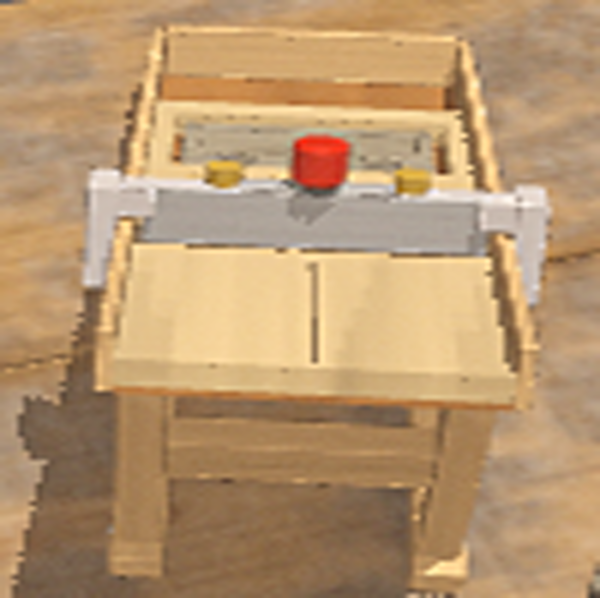

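View pics/c2.png

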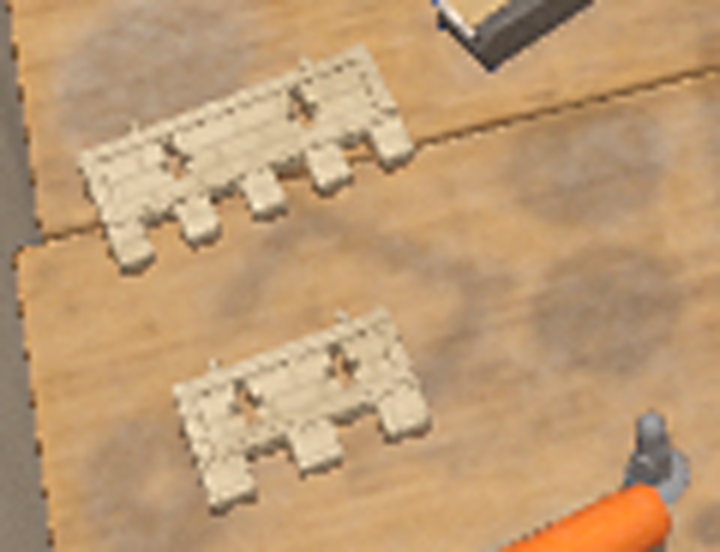

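The crops show the loading deck with its black line from (362.3,207) to (362.7,228.7), gate plate and knob above it, brass caps about 38 mm either side. Both panels are cleanly outlined, with battlements towards the camera (+x). Now the deck frame, plus targets.

```bash
python3 - <<'E'
from h import *
d=np.load("scene0.npz");W=cloud(d);W[...,2]+=.0012;px=d["pixels"]
R=W[208:226,340:384].reshape(-1,3);c=R.mean(0);
for _ in range(2):
    _,_,V=np.linalg.svd(R-c);n=V[2]*np.sign(V[2,2]);r=np.abs((R-c)@n);R=R[r<.004];c=R.mean(0)
print("plane",c,n,np.degrees(np.arccos(n[2])),r.mean(),len(R),"yaw of upslope",np.degrees(np.arctan2(-n[1],-n[0])))
# black line: darkest px per row
g=cv2.cvtColor(px,cv2.COLOR_BGR2GRAY).astype(float)
K=d["mtx"];o=d["pose"][:3,3]
def onpl(u,v,off=0):
    q=d["pose"][:3,:3]@np.array([(u-K[0,2])/K[0,0],(v-K[1,2])/K[1,1],1]);return o+np.array([0,0,.0012])+q*(((c-o-[0,0,.0012])@n+off)/(q@n))
L=[]
for v in range(209,228):
    s=g[v,356:370];w=np.clip(np.median(s)-s-8,0,None)
    if w.sum()>10:L.append(onpl((w*np.arange(356,370)).sum()/w.sum(),v))
L=np.array(L);print("line n",len(L),L[0],L[-1],"yaw",np.degrees(np.arctan2(*np.polyfit(L[:,0],L[:,1],1)[[0]],1)))
# rails: height above plane 8..20mm
H=(W-c)@n
y0=np.polyval(np.polyfit(L[:,0],L[:,1],1),c[0])
for yaw in(0,):
  yw=np.arctan2(-n[1],-n[0]);ex=np.array([np.cos(yw)*n[2],np.sin(yw)*n[2],0]);ex[2]=-(ex@n)/n[2];ex/=np.linalg.norm(ex);ey=np.cross(n,ex)
  X=(W-c)@ex;Y=(W-c)@ey
  for lo,hi in((-.3,-.2),(-.2,-.1),(-.02,.0),(0,.02),(.02,.04)):
    m=(H>.011)&(H<.019)&(X>lo)&(X<hi)&(abs(Y)<.1)
    for s in(-1,1):
      k=m&(Y*s>.05);print(lo,s,k.sum(),Y[k].mean() if k.any() else 0,end=' | ')
    print()
  m=(abs(H)<.004)&(abs(Y)<.05)&(X>0);print("upper end X",np.percentile(X[m],[95,99,100]))
  m=(abs(H)<.004)&(abs(Y)<.05)&(X<0)&(X>-.06);print("gate side X",np.percentile(X[m],[0,1,5]))
  gm=(H>.006)&(H<.028)&(abs(Y)<.045)&(X>-.1)&(X<-.02);print('gate face X',np.percentile(X[gm],[5,50,95]))
E
```

```text
plane [0.66208587 0.03849564 0.18061035] [-0.43091612  0.16036574  0.88802822] 27.37348935493329 0.0006448159101702399 179 yaw of upslope -20.412785833918942
line n 19 [0.62904334 0.05396891 0.16178218] [0.70710306 0.02619629 0.20467605] yaw -19.253744924402003
-0.3 -1 8 -0.058286600135158864 | -0.3 1 10 0.07491079444770336 | 
-0.2 -1 3 -0.06493369863484111 | -0.2 1 17 0.07622349346309616 | 
-0.02 -1 11 -0.07176188717388453 | -0.02 1 11 0.07375370102226422 | 
0 -1 12 -0.0714034939348689 | 0 1 11 0.07364948774288174 | 
0.02 -1 12 -0.07206752000941434 | 0.02 1 11 0.07371274980129222 | 
upper end X [0.0585301  0.06118224 0.06422213]
gate side X [-0.05996673 -0.05953602 -0.05617581]
gate face X [-0.06403342 -0.06095561 -0.05781265]
```

```bash
cat >> h.py <<'E'
from scipy.linalg import logm,expm
from scipy.spatial.transform import Rotation as Ro
def T(R,p):
    M=np.eye(4);M[:3,:3]=R;M[:3,3]=p;return M
def down(h):  # tool y heading h (rad), pointing down
    y=np.array([np.cos(h),np.sin(h),0]);z=np.array([0,0,-1.]);return np.c_[np.cross(y,z),y,z]
def deckR(h,s=np.radians(25)): # tool y upslope, z=-normal
    y=np.array([np.cos(h)*np.cos(s),np.sin(h)*np.cos(s),np.sin(s)])
    n=np.array([-np.cos(h)*np.sin(s),-np.sin(h)*np.sin(s),np.cos(s)]);return np.c_[np.cross(y,-n),y,-n]
def cur():
    from cell import ctrl
    s=ctrl.state();return T(s["tool_rot"],s["eef_pos"])
def plan(A,B,N=None):
    M=np.linalg.inv(A)@B
    ang=np.degrees(np.linalg.norm(Ro.from_matrix(M[:3,:3]).as_rotvec()));dist=np.linalg.norm(M[:3,3])*1000
    N=N or int(max(np.ceil(dist/33),np.ceil(ang/6),1))
    S=expm(np.real(logm(M))/N)
    mid=A@np.linalg.matrix_power(S,N//2)
    print(f"N={N} shift",(S[:3,3]*1000).round(1).tolist(),"rot",(np.degrees(Ro.from_matrix(S[:3,:3]).as_rotvec())/5).round(3).tolist(),"mid",mid[:3,3].round(3),"end",B[:3,3].round(3))
    return B
E
python3 - <<'E'
from h import *
A=cur();h=np.radians(-20);R=deckR(h);n=-R[:,2]
V=T(R,np.array([.62,.055,.17])+.2*n)
B=plan(A,T(A[:3,:3],A[:3,3]+[.1,-.1,.13]))
plan(B,V,16)
E
```

```text
N=6 shift [-21.7, -9.1, -21.7] rot [0.0, -0.0, -0.0] mid [0.306 0.574 0.314] end [0.356 0.524 0.379]
N=16 shift [-32.5, -2.9, 3.1] rot [-0.25, -0.238, 1.077] mid [0.534 0.34  0.366] end [0.541 0.084 0.351]
```

play_rows([
  [[-21.7,-9.1,-21.7],[0,0,0],85],
  [[-21.7,-9.1,-21.7],[0,0,0],85],
  [[-21.7,-9.1,-21.7],[0,0,0],85],
  [[-21.7,-9.1,-21.7],[0,0,0],85],
  [[-21.7,-9.1,-21.7],[0,0,0],85],
  [[-21.7,-9.1,-21.7],[0,0,0],85],
  [[-32.5,-2.9,3.1],[-0.25,-0.238,1.077],85],
  [[-32.5,-2.9,3.1],[-0.25,-0.238,1.077],85],
])

```text
time_s: 0.77
eef_pos: [0.414, 0.4915, 0.3774]
tool_rot: [[-0.834, 0.548, 0.061], [0.55, 0.835, 0.023], [-0.039, 0.053, -0.998]]
wrist_force: [-1.2, 0.8, -0.7]
width: 0.996
grip_force: 0.0
```

play_rows([
  [[-32.5,-2.9,3.1],[-0.25,-0.238,1.077],85],
  [[-32.5,-2.9,3.1],[-0.25,-0.238,1.077],85],
  [[-32.5,-2.9,3.1],[-0.25,-0.238,1.077],85],
  [[-32.5,-2.9,3.1],[-0.25,-0.238,1.077],85],
  [[-32.5,-2.9,3.1],[-0.25,-0.238,1.077],85],
  [[-32.5,-2.9,3.1],[-0.25,-0.238,1.077],85],
  [[-32.5,-2.9,3.1],[-0.25,-0.238,1.077],85],
  [[-32.5,-2.9,3.1],[-0.25,-0.238,1.077],85],
])

```text
time_s: 1.43
eef_pos: [0.554, 0.2762, 0.3647]
tool_rot: [[-0.216, 0.934, 0.286], [0.973, 0.23, -0.016], [-0.081, 0.275, -0.958]]
wrist_force: [0.4, 0.3, -0.1]
width: 0.994
grip_force: 0.0
```

play_rows([
  [[-32.5,-2.9,3.1],[-0.25,-0.238,1.077],85],
  [[-32.5,-2.9,3.1],[-0.25,-0.238,1.077],85],
  [[-32.5,-2.9,3.1],[-0.25,-0.238,1.077],85],
  [[-32.5,-2.9,3.1],[-0.25,-0.238,1.077],85],
  [[-32.5,-2.9,3.1],[-0.25,-0.238,1.077],85],
  [[-32.5,-2.9,3.1],[-0.25,-0.238,1.077],85],
  [[0,0,0],[0,0,0],85],
  [[0,0,0],[0,0,0],85],
])

```text
time_s: 2.1
eef_pos: [0.5398, 0.0835, 0.352]
tool_rot: [[0.343, 0.851, 0.397], [0.939, -0.312, -0.144], [0.002, 0.422, -0.907]]
wrist_force: [0.1, 0.1, 0.4]
width: 0.993
grip_force: 0.0
```

```bash
python3 - <<'E'
from cell import ctrl
from h import *
s=ctrl.state();d=ctrl.snapshot("wrist");cv2.imwrite("pics/w1.png",d["pixels"]);np.savez("w1.npz",pos=s["eef_pos"],rot=s["tool_rot"],**d)
print(s["time_s"],s["eef_pos"],s["joints"]);print(d["mtx"],d["T_tool_cam"].round(4))
E
```

```text
2.1 [0.53981411 0.08349007 0.35197069] [ 0.03478208 -0.25162889  1.97718639 -0.18616048  1.01601995  0.45189099]
[[309.70691629   0.         317.74655947]
 [  0.         309.70691629 197.40856892]
 [  0.           0.           1.        ]] [[-6.000e-04 -9.468e-01 -3.219e-01  8.250e-02]
 [ 1.000e+00 -8.000e-04  5.000e-04 -0.000e+00]
 [-7.000e-04 -3.219e-01  9.468e-01 -1.236e-01]
 [ 0.000e+00  0.000e+00  0.000e+00  1.000e+00]]
```

View pics/w1.png

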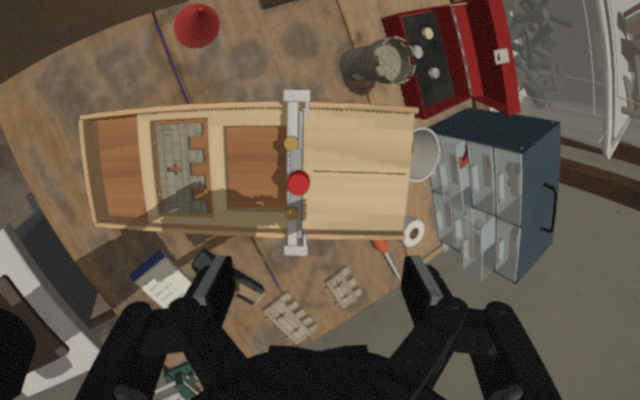

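The wrist view shows the whole chute: black line (314,171) to (405,174), knob top (298,183), upper end of the deck at column ~412, low end at column ~85, grey panel at (180,167). The loose panels are at (343,287) and (290,317).

```bash
cat >> h.py <<'E'
def wcloud(d,rays=False):
    v,u=np.mgrid[0:400,0:640].astype(float);K=d["mtx"];x=(u-K[0,2])/K[0,0];y=(v-K[1,2])/K[1,1];th=np.hypot(x,y)+1e-9
    D=np.stack([x/th*np.sin(th),y/th*np.sin(th),np.cos(th)],-1)
    M=T(d["rot"],d["pos"])@d["T_tool_cam"]
    if rays:return D@M[:3,:3].T,M[:3,3]
    z=d["z_map"].astype(float);P=D/D[...,2:]*z[...,None];return P@M[:3,:3].T+M[:3,3]
E
python3 - <<'E'
from h import *
d=np.load("w1.npz");W=wcloud(d);px=d["pixels"];D,o=wcloud(d,True)
m=np.zeros((400,640),bool);m[122:225,322:395]=1
R=W[m];c=np.median(R,0)
for _ in range(4):
    _,_,V=np.linalg.svd(R-R.mean(0),full_matrices=False);n=V[2]*np.sign(V[2,2]);c=R.mean(0);r=abs((R-c)@n);R=R[r<max(.002,np.median(r)*2.5)]
print("plane n",n,"tilt",np.degrees(np.arccos(n[2])),"yaw",np.degrees(np.arctan2(-n[1],-n[0])),c,len(R),r.mean())
def onpl(u,v,off=0):
    u=np.atleast_1d(u);v=np.atleast_1d(v);q=np.array([[np.interp(a,range(640),D[int(round(b)),:,k]) for k in range(3)] for a,b in zip(u,v)])
    q=D[np.round(v).astype(int),np.round(u).astype(int)]
    return o+q*(((c-o)@n+off)/(q@n))[:,None]
g=cv2.cvtColor(px,cv2.COLOR_BGR2GRAY).astype(float)
L=[]
for u in range(318,402):
    s=g[164:182,u];w=np.clip(np.median(s)-s-12,0,None)
    if w.sum()>0:
        vv=(w*np.arange(164,182)).sum()/w.sum();v0=int(vv);f=vv-v0
        L.append((1-f)*onpl(u,v0)[0]+f*onpl(u,v0+1)[0])
L=np.array(L);_,_,V=np.linalg.svd(L-L.mean(0));ld=V[0]*np.sign(V[0,0]);print("line",len(L),L.mean(0),"yaw",np.degrees(np.arctan2(ld[1],ld[0])),"slope",np.degrees(np.arcsin(ld[2])))
# rails by height
yw=np.arctan2(ld[1],ld[0]);s=np.radians(25)
ex=np.array([np.cos(yw)*np.cos(s),np.sin(yw)*np.cos(s),np.sin(s)]);nn=np.array([-np.cos(yw)*np.sin(s),-np.sin(yw)*np.sin(s),np.cos(s)]);ey=np.cross(nn,ex)
X=(W-L.mean(0))@ex;Y=(W-L.mean(0))@ey;H=(W-L.mean(0))@nn
pts=[]
for lo in np.arange(-.33,.04,.04):
    k=(X>lo)&(X<lo+.04)&(H>.010)&(H<.018)&(abs(Y)<.09)&(abs(Y)>.055)&(W[...,2]>.02)
    a,b=Y[k&(Y<0)],Y[k&(Y>0)]
    print(round(lo,2),len(a),len(b),a.mean().round(4) if len(a) else 0,b.mean().round(4) if len(b) else 0,"surf H",np.median(H[(X>lo)&(X<lo+.04)&(abs(H)<.02)&(abs(Y)<.06)]).round(4))
hsv=cv2.cvtColor(px,cv2.COLOR_BGR2HSV);k=((hsv[...,0]<8)|(hsv[...,0]>172))&(hsv[...,1]>150)&(hsv[...,2]>110);k[:165]=0;k[200:]=0;k[:,:280]=0;k[:,315:]=0
kk=k&(H>.055);print("knob top",kk.sum(),X[kk].mean(),Y[kk].mean(),H[kk].mean(), W[kk].mean(0))
m=(abs(H)<.004)&(abs(Y)<.05);a=X[m&(X>0)];print("end",np.percentile(a[a<.1],[98,100]),"gate side",np.percentile(X[m&(X<0)&(X>-.07)],[0,2]))
E
```

```text
plane n [-0.39214968  0.1554234   0.90667646] tilt 24.94997144725642 yaw -21.620251444208233 [0.6610524  0.03548674 0.18133735] 7041 0.0005761373605738193
line 84 [0.66277039 0.03788898 0.18166861] yaw -21.517120925011458 slope 24.94993594890048
-0.33 114 116 -0.0706 0.0744 surf H -0.0142
-0.29 136 134 -0.0709 0.0742 surf H -0.0011
-0.25 156 158 -0.0711 0.0741 surf H -0.0046
-0.21 171 177 -0.0711 0.0738 surf H -0.0055
-0.17 185 197 -0.0714 0.0737 surf H -0.0049
-0.13 211 213 -0.0717 0.0735 surf H -0.0139
-0.09 154 158 -0.073 0.0725 surf H -0.0004
-0.05 210 237 -0.0716 0.0731 surf H -0.0
-0.01 215 214 -0.0719 0.0729 surf H 0.0
0.03 130 142 -0.0723 0.0729 surf H -0.0
knob top 372 -0.06547281060085308 0.001530612960532782 0.0595971486322288 [0.58469717 0.07031507 0.20801197]
end [0.05603875 0.05823414] gate side [-0.06415242 -0.06171997]
```

```bash
cat >> h.py <<'E'
YAW=np.radians(-21.77)
DR=deckR(YAW); EX=DR[:,1];NN=-DR[:,2];EY=np.cross(NN,EX)
DO=np.array([.66277,.03789,.18167])+.0006*EY-.3445*EX   # deck origin
def dk(x,y,z): return DO+x*EX+y*EY+z*NN
def panel(W,D,o,box,thr=.006,top=.012):
    u0,v0,u1,v1=box;m=np.zeros((400,640),np.uint8);m[v0:v1,u0:u1]=(W[v0:v1,u0:u1,2]>thr)&(W[v0:v1,u0:u1,2]<.03)
    c=max(cv2.findContours(m,0,2)[0],key=cv2.contourArea);q=D[c[:,0,1],c[:,0,0]];p=(o+q*((top-o[2])/q[:,2])[:,None])[:,:2]
    r=cv2.minAreaRect((p*1000).astype(np.float32));print("panel",cv2.contourArea(c),r,cv2.boundingRect(c));return r
E
python3 - <<'E'
from h import *
d=np.load("w1.npz");W=wcloud(d);D,o=wcloud(d,True)
print("table z",np.median(W[300:320,325:335,2]),W[262:266,310:330,2].mean())
panel(W,D,o,(322,260,366,310));panel(W,D,o,(258,285,320,345))
A=cur()
B=plan(A,T(down(np.radians(5.5)),[.62,-.12,.36]))
plan(B,T(down(np.radians(5.5)),[.65,-.267,.16]))
E
```

```text
table z -0.00021900704187854947 -0.00016777247456284603
panel 714.0 ((643.0194091796875, -265.0520935058594), (62.97834014892578, 96.36138153076172), 9.013615608215332) (324, 265, 39, 44)
panel 1207.0 ((517.4869995117188, -266.29193115234375), (67.82809448242188, 135.98361206054688), 9.694157600402832) (262, 292, 56, 52)
N=7 shift [-27.3, 15.8, 3.3] rot [0.703, 0.156, -0.718] mid [ 0.563 -0.007  0.361] end [ 0.62 -0.12  0.36]
N=8 shift [-18.6, 2.0, 25.0] rot [0.0, 0.0, -0.0] mid [ 0.635 -0.194  0.26 ] end [ 0.65  -0.267  0.16 ]
```

play_rows([
  [[-27.3,15.8,3.3],[0.703,0.156,-0.718],85],
  [[-27.3,15.8,3.3],[0.703,0.156,-0.718],85],
  [[-27.3,15.8,3.3],[0.703,0.156,-0.718],85],
  [[-27.3,15.8,3.3],[0.703,0.156,-0.718],85],
  [[-27.3,15.8,3.3],[0.703,0.156,-0.718],85],
  [[-27.3,15.8,3.3],[0.703,0.156,-0.718],85],
  [[-27.3,15.8,3.3],[0.703,0.156,-0.718],85],
  [[0,0,0],[0,0,0],85],
])

```text
time_s: 2.82
eef_pos: [0.6239, -0.1242, 0.3558]
tool_rot: [[-0.096, 0.995, -0.006], [0.995, 0.096, 0.0], [0.001, -0.006, -1.0]]
wrist_force: [-0.8, 0.3, -1.8]
width: 0.995
grip_force: 0.0
```

play_rows([
  [[-18.6,2.0,25.0],[0,0,0],85],
  [[-18.6,2.0,25.0],[0,0,0],85],
  [[-18.6,2.0,25.0],[0,0,0],85],
  [[-18.6,2.0,25.0],[0,0,0],85],
  [[-18.6,2.0,25.0],[0,0,0],85],
  [[-18.6,2.0,25.0],[0,0,0],85],
  [[-18.6,2.0,25.0],[0,0,0],85],
  [[0,0,0],[0,0,0],85],
])

```text
time_s: 3.48
eef_pos: [0.6451, -0.2485, 0.1779]
tool_rot: [[-0.096, 0.995, -0.009], [0.995, 0.096, 0.004], [0.005, -0.008, -1.0]]
wrist_force: [-0.7, 0.6, -1.1]
width: 0.998
grip_force: 0.0
```

```bash
python3 - <<'E'
from cell import ctrl
from h import *
s=ctrl.state();d=dict(ctrl.snapshot("wrist"));cv2.imwrite("pics/w2.png",d["pixels"]);d.update(pos=s["eef_pos"],rot=s["tool_rot"]);np.savez("w2.npz",**d)
print(s["time_s"],s["eef_pos"],s["joints"].round(3) if hasattr(s["joints"],'round') else s["joints"])
E
```

```text
3.4833 [ 0.64511696 -0.24847691  0.17789163] [-5.140e-01  3.870e-01  1.585e+00 -1.000e-03  1.179e+00 -6.090e-01]
```

View pics/w2.png

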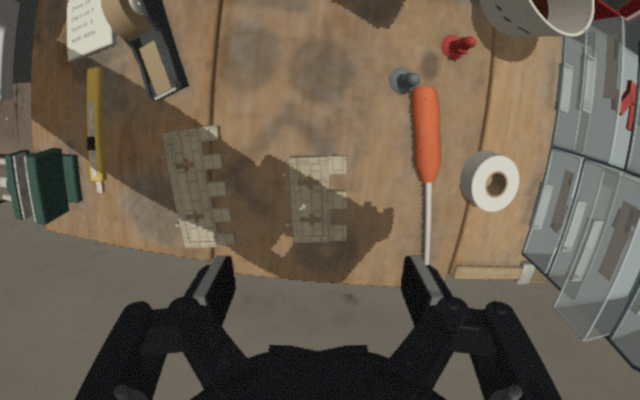

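The view shows the short panel at columns 289–347, rows 155–243, and the long one at 164–233, rows 125–248. Both are clear of obstacles.

```bash
python3 - <<'E'
from h import *
d=np.load("w2.npz");W=wcloud(d);D,o=wcloud(d,True)
t=np.median(W[100:140,260:340,2]);print("table",t);W[...,2]-=t
for b in((275,145,360,252),(155,115,245,258)):
  for thr in(.005,.007):
    r=panel(W,D,o,b,thr,.012+t)
    u0,v0,u1,v1=b;k=np.zeros((400,640),bool);k[v0:v1,u0:u1]=(W[v0:v1,u0:u1,2]>.009)&(W[v0:v1,u0:u1,2]<.03)
  print(cv2.minAreaRect((W[k][:,:2]*1000).astype(np.float32)))
# finger tips in tool frame
P=(np.linalg.inv(T(d["rot"],d["pos"]))@np.c_[wcloud(d).reshape(-1,3),np.ones(256000)].T)[:3].T.reshape(400,640,3)
for u0,u1 in((195,235),(400,445)):
  q=P[250:300,u0:u1].reshape(-1,3);q=q[(abs(q[:,0])<.02)&(abs(q[:,1])<.07)&(abs(q[:,2])<.05)];print("finger",len(q),q.min(0),q.max(0))
E
```

```text
table -6.00038142138104e-05
panel 4111.0 ((641.9248657226562, -267.3673095703125), (61.58096694946289, 91.7576904296875), 7.0765767097473145) (283, 155, 63, 88)
panel 4025.0 ((641.9866943359375, -267.55657958984375), (61.504920959472656, 91.3668212890625), 7.076577663421631) (283, 155, 63, 88)
((642.6250610351562, -268.04925537109375), (60.74918746948242, 90.8609390258789), 7.062995910644531)
panel 5428.0 ((519.4197387695312, -268.57269287109375), (69.24625396728516, 130.7154083251953), 10.110428810119629) (161, 125, 75, 123)
panel 5278.5 ((518.3136596679688, -268.75006103515625), (68.62781524658203, 130.67178344726562), 8.93502140045166) (161, 125, 75, 123)
((517.2800903320312, -269.52679443359375), (68.50492858886719, 130.47695922851562), 9.687337875366211)
finger 1494 [-0.0117628  -0.05685472 -0.03526491] [ 0.01215904 -0.04193183  0.00669566]
finger 1587 [-0.01155235  0.04146017 -0.03561326] [0.01222218 0.05603817 0.00725883]
```

```bash
python3 - <<'E'
from h import *
A=cur();R=down(np.radians(6.5))
B=plan(A,T(R,[.6425,-.2676,.05]),7)
plan(B,T(R,[.6425,-.2676,.016]),4)
E
```

```text
N=7 shift [-2.9, -0.7, 18.7] rot [-0.009, -0.007, -0.028] mid [ 0.644 -0.256  0.125] end [ 0.642 -0.268  0.05 ]
N=4 shift [0.0, 0.0, 8.5] rot [0.0, 0.0, 0.0] mid [ 0.642 -0.268  0.033] end [ 0.642 -0.268  0.016]
```

play_rows([
  [[-2.9,-0.7,18.7],[-0.009,-0.007,-0.028],85],
  [[-2.9,-0.7,18.7],[-0.009,-0.007,-0.028],85],
  [[-2.9,-0.7,18.7],[-0.009,-0.007,-0.028],85],
  [[-2.9,-0.7,18.7],[-0.009,-0.007,-0.028],85],
  [[-2.9,-0.7,18.7],[-0.009,-0.007,-0.028],85],
  [[-2.9,-0.7,18.7],[-0.009,-0.007,-0.028],85],
  [[-2.9,-0.7,18.7],[-0.009,-0.007,-0.028],85],
  [[0,0,0],[0,0,0],85],
])

```text
time_s: 4.2
eef_pos: [0.6437, -0.267, 0.0521]
tool_rot: [[-0.115, 0.993, 0.002], [0.993, 0.115, -0.001], [-0.001, 0.002, -1.0]]
wrist_force: [-1.7, 0.6, -0.8]
width: 0.991
grip_force: 0.0
```

play_rows([
  [[0,0,8.5],[0,0,0],85],
  [[0,0,8.5],[0,0,0],85],
  [[0,0,8.5],[0,0,0],85],
  [[0,0,4],[0,0,0],85],
  [[0,0,0],[0,0,0],85],
  [[0,0,0],[0,0,0],85],
  [[0,0,0],[0,0,0],85],
  [[0,0,0],[0,0,0],85],
])

```text
time_s: 4.87
eef_pos: [0.6452, -0.2697, 0.026]
tool_rot: [[-0.113, 0.994, 0.007], [0.994, 0.113, -0.005], [-0.005, 0.007, -1.0]]
wrist_force: [-0.1, 0.9, 0.4]
width: 0.995
grip_force: 0.0
```

```bash
python3 - <<'E'
from h import *
A=cur();R=down(np.radians(6.5))
plan(A,T(R,[.6425,-.2676,.016]),4)
E
```

```text
N=4 shift [0.6, -0.6, 2.5] rot [0.02, 0.015, 0.0] mid [ 0.644 -0.269  0.021] end [ 0.642 -0.268  0.016]
```

play_rows([
  [[0.5,-0.5,2.5],[0.02,0.015,0],85],
  [[0.5,-0.5,2.5],[0.02,0.015,0],85],
  [[0.5,-0.5,2.5],[0.02,0.015,0],85],
  [[0,0,2],[0,0,0],85],
  [[0,0,0],[0,0,0],85],
  [[0,0,0],[0,0,0],85],
  [[0,0,0],[0,0,0],85],
  [[0,0,0],[0,0,0],85],
])

```text
time_s: 5.53
eef_pos: [0.6433, -0.2682, 0.0159]
tool_rot: [[-0.113, 0.994, 0.001], [0.994, 0.113, -0.001], [-0.001, 0.001, -1.0]]
wrist_force: [-0.9, 0.4, 0.6]
width: 0.999
grip_force: 0.0
```

play_rows([
  [[0,0,0],[0,0,0],55],
  [[0,0,0],[0,0,0],55],
  [[0,0,0],[0,0,0],55],
  [[0,0,0],[0,0,0],55],
  [[0,0,0],[0,0,0],55],
  [[0,0,0],[0,0,0],55],
  [[0,0,0],[0,0,0],55],
  [[0,0,0],[0,0,0],55],
], squeeze=30)

```text
time_s: 6.2
eef_pos: [0.6435, -0.2682, 0.0162]
tool_rot: [[-0.113, 0.994, 0.001], [0.994, 0.113, -0.001], [-0.001, 0.001, -1.0]]
wrist_force: [0.6, -0.3, 1.8]
width: 0.722
grip_force: 33.2
```

```bash
python3 - <<'E'
from h import *
A=cur()
B=plan(A,T(A[:3,:3],A[:3,3]+[0,0,.25]),8)
C=plan(B,T(DR,dk(.347,0,.14)),14)
E
```

```text
N=8 shift [-0.0, 0.0, -31.2] rot [-0.0, 0.0, 0.0] mid [ 0.643 -0.268  0.141] end [ 0.643 -0.268  0.266]
N=14 shift [23.1, -4.3, -4.5] rot [-0.348, -0.087, 0.398] mid [ 0.609 -0.107  0.292] end [0.61 0.06 0.31]
```

play_rows([
  [[0,0,-10],[0,0,0],55],
  [[0,0,-31],[0,0,0],55],
  [[0,0,-35],[0,0,0],55],
  [[0,0,-35],[0,0,0],55],
  [[0,0,-35],[0,0,0],55],
  [[0,0,-35],[0,0,0],55],
  [[0,0,-35],[0,0,0],55],
  [[0,0,-34],[0,0,0],55],
])

```text
time_s: 6.87
eef_pos: [0.6424, -0.2675, 0.2677]
tool_rot: [[-0.113, 0.994, 0.0], [0.994, 0.113, -0.0], [-0.0, 0.0, -1.0]]
wrist_force: [1.0, -0.1, -0.6]
width: 0.721
grip_force: 33.0
```

play_rows([
  [[23.1,-4.3,-4.5],[-0.348,-0.087,0.398],55],
  [[23.1,-4.3,-4.5],[-0.348,-0.087,0.398],55],
  [[23.1,-4.3,-4.5],[-0.348,-0.087,0.398],55],
  [[23.1,-4.3,-4.5],[-0.348,-0.087,0.398],55],
  [[23.1,-4.3,-4.5],[-0.348,-0.087,0.398],55],
  [[23.1,-4.3,-4.5],[-0.348,-0.087,0.398],55],
  [[23.1,-4.3,-4.5],[-0.348,-0.087,0.398],55],
  [[23.1,-4.3,-4.5],[-0.348,-0.087,0.398],55],
])

```text
time_s: 7.53
eef_pos: [0.606, -0.0815, 0.2946]
tool_rot: [[0.17, 0.956, 0.239], [0.985, -0.159, -0.067], [-0.026, 0.247, -0.969]]
wrist_force: [-0.0, 0.1, 0.2]
width: 0.723
grip_force: 33.0
```

play_rows([
  [[23.1,-4.3,-4.5],[-0.348,-0.087,0.398],55],
  [[23.1,-4.3,-4.5],[-0.348,-0.087,0.398],55],
  [[23.1,-4.3,-4.5],[-0.348,-0.087,0.398],55],
  [[23.1,-4.3,-4.5],[-0.348,-0.087,0.398],55],
  [[23.1,-4.3,-4.5],[-0.348,-0.087,0.398],55],
  [[23.1,-4.3,-4.5],[-0.348,-0.087,0.398],55],
  [[0,0,0],[0,0,0],55],
  [[0,0,0],[0,0,0],55],
])

```text
time_s: 8.2
eef_pos: [0.6096, 0.0612, 0.309]
tool_rot: [[0.368, 0.844, 0.391], [0.93, -0.334, -0.155], [-0.0, 0.42, -0.907]]
wrist_force: [0.4, -0.5, -1.0]
width: 0.724
grip_force: 33.0
```

```bash
cat >> h.py <<'E'
def look(name):
    from cell import ctrl
    s=ctrl.state();d=dict(ctrl.snapshot("wrist"));cv2.imwrite(f"pics/{name}.png",d["pixels"]);d.update(pos=s["eef_pos"],rot=s["tool_rot"]);np.savez(name+".npz",**d);return d
def held(d,hw):
    # panel top in the tool frame: points ~4 mm ahead of the TCP between the fingers
    W=wcloud(d);P=(W-d["pos"])@d["rot"]
    k=(abs(P[...,1])<hw)&(abs(P[...,0])<.08)&(P[...,2]>-.003)&(P[...,2]<.014)
    q=P[k];print("held",k.sum(),"z",np.median(q[:,2]),"x",np.percentile(q[:,0],[.5,99.5]))
    r=cv2.minAreaRect((q[:,:2]*1000).astype(np.float32));print(r)
E
python3 - <<'E'
from h import *
A=cur();print(((A[:3,3]-DO)@np.c_[EX,EY,NN]).round(4))
d=look("w3");held(d,.028)
plan(A,T(DR,dk(.347,0,.03)),7)
E
```

```text
[0.3457 0.0014 0.14  ]
held 14972 z 0.0064402767295599 x [-0.04407154  0.04500928]
((-0.3032684326171875, 0.0071773529052734375), (55.976375579833984, 91.3079833984375), 89.98946380615234)
N=7 shift [-0.2, 0.2, 15.7] rot [-0.004, -0.002, 0.004] mid [0.628 0.053 0.267] end [0.653 0.042 0.21 ]
```

View pics/w3.png

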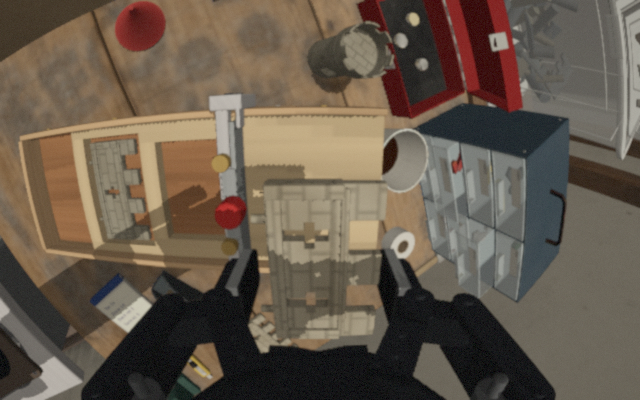

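The panel sits squarely between the fingers and is centred along its length, with rows 180–340 showing it over the deck. Descending.

play_rows([
  [[-0.2,0.2,15.7],[-0.004,-0.002,0.004],55],
  [[-0.2,0.2,15.7],[-0.004,-0.002,0.004],55],
  [[-0.2,0.2,15.7],[-0.004,-0.002,0.004],55],
  [[-0.2,0.2,15.7],[-0.004,-0.002,0.004],55],
  [[-0.2,0.2,15.7],[-0.004,-0.002,0.004],55],
  [[-0.2,0.2,15.7],[-0.004,-0.002,0.004],55],
  [[0,0,10],[0,0,0],55],
  [[0,0,0],[0,0,0],55],
])

```text
time_s: 8.92
eef_pos: [0.6507, 0.0404, 0.2119]
tool_rot: [[0.375, 0.842, 0.387], [0.927, -0.34, -0.158], [-0.002, 0.418, -0.908]]
wrist_force: [-1.2, -0.8, -1.1]
width: 0.719
grip_force: 33.0
```

```bash
cat > p.py <<'E'
from h import *
import sys
A=cur();print("deck pos mm",((A[:3,3]-DO)@np.c_[EX,EY,NN]*1000).round(1))
if len(sys.argv)>3: x,y,z=map(float,sys.argv[1:4]);plan(A,T(DR,dk(x/1000,y/1000,z/1000)),int(sys.argv[4]))
E
python3 p.py 347 0 20 4
```

```text
deck pos mm [346.3  -2.8  32.5]
N=4 shift [0.7, 0.2, 3.1] rot [-0.013, 0.01, -0.011] mid [0.654 0.041 0.206] end [0.657 0.041 0.201]
```

play_rows([
  [[0.7,0.2,3.1],[-0.013,0.01,-0.011],55],
  [[0.7,0.2,3.1],[-0.013,0.01,-0.011],55],
  [[0.7,0.2,3.1],[-0.013,0.01,-0.011],55],
  [[0.3,0,1.5],[0,0,0],55],
  [[0,0,0],[0,0,0],55],
  [[0,0,0],[0,0,0],55],
  [[0,0,0],[0,0,0],55],
  [[0,0,0],[0,0,0],55],
])

```text
time_s: 9.58
eef_pos: [0.658, 0.0424, 0.207]
tool_rot: [[0.37, 0.839, 0.399], [0.929, -0.335, -0.156], [0.002, 0.428, -0.904]]
wrist_force: [0.6, -0.7, 3.1]
width: 0.724
grip_force: 35.2
```

```bash
python3 p.py 347 0 18 4
```

```text
deck pos mm [349.7   1.8  25.5]
N=4 shift [-0.5, -0.7, 1.9] rot [0.018, -0.008, 0.001] mid [0.658 0.041 0.203] end [0.658 0.04  0.199]
```

```bash
cat >> h.py <<'E'
def gap(d):
    W=wcloud(d)-DO;X,Y,H=W@EX,W@EY,W@NN
    s=(X>.285)&(X<.395)&(Y>.048)&(Y<.064)&(abs(H)<.012);print("deck surf",s.sum(),np.median(H[s]))
    k=(X>.30)&(X<.41)&(abs(Y)<.075)&(H>.006)&(H<.035)
    P=(wcloud(d)-d["pos"])@d["rot"];k&=(abs(P[...,1])<.026)&(abs(P[...,0])<.07)
    q=np.c_[X[k],Y[k],H[k]];c=np.linalg.lstsq(np.c_[q[:,:2],np.ones(len(q))],q[:,2],rcond=None)[0]
    print("top H",np.percentile(q[:,2],[10,50,90]),"slopes deg x,y",np.degrees(c[:2]),"Y range",np.percentile(q[:,1],[.5,99.5]))
E
python3 - <<'E'
from h import *
d=look("w4");gap(d);held(d,.028)
E
```

```text
deck surf 6761 -4.452924647444252e-05
top H [0.01618337 0.01910663 0.02108633] slopes deg x,y [-0.94878986 -0.64377306] Y range [-0.0422926   0.07159974]
held 16712 z 0.006582632994955873 x [-0.04405086  0.0732755 ]
((13.740489959716797, 0.008653640747070312), (119.77793884277344, 55.97898483276367), 0.001337762805633247)
```

play_rows([
  [[-0.5,-0.7,1.5],[0.018,-0.008,0],55],
  [[-0.5,-0.7,1.5],[0.018,-0.008,0],55],
  [[-0.5,-0.7,1.5],[0.018,-0.008,0],55],
  [[0,0,0],[0,0,0],55],
  [[0,0,0],[0,0,0],55],
  [[0,0,0],[0,0,0],55],
  [[0,0,0],[0,0,0],55],
  [[0,0,0],[0,0,0],55],
])

```text
time_s: 10.3
eef_pos: [0.6593, 0.0414, 0.206]
tool_rot: [[0.371, 0.839, 0.399], [0.929, -0.336, -0.156], [0.003, 0.429, -0.903]]
wrist_force: [-1.5, 0.7, 14.3]
width: 0.723
grip_force: 38.4
```

```bash
python3 p.py 348 0 18 4;python3 -c "
from h import *
gap(look('w5'))"
```

```text
deck pos mm [350.6   1.4  24. ]
N=4 shift [-0.4, -0.7, 1.5] rot [0.02, -0.009, -0.003] mid [0.659 0.041 0.203] end [0.659 0.04  0.199]
deck surf 6888 -4.598215089916009e-05
top H [0.01530743 0.01754118 0.01953492] slopes deg x,y [-0.92417343 -0.38660556] Y range [-0.04258103  0.07106909]
```

```bash
python3 - <<'E'
from h import *
from cell import ctrl
s=ctrl.state();R=np.array(s["tool_rot"]);f=R.T@s["wrist_force"];t=R.T@s["wrist_torque"]
print("tool f",f.round(2),"tau",t.round(3),"q",np.round(s["joints"],3),"tau",np.round(s["joint_torque"],1))
d=np.load("w5.npz");W=wcloud(d)-DO;X,Y,H=W@EX,W@EY,W@NN
print("grid H mm rows X, cols Y")
for x in np.arange(.29,.41,.01):
    print(int(x*1000),[ (lambda k:int(np.median(H[k])*1000) if k.sum()>3 else None)((abs(X-x)<.004)&(abs(Y-y)<.004)&(H>-.01)&(H<.07)) for y in np.arange(-.06,.075,.01)])
sc=ctrl.snapshot("scene");np.savez("s5.npz",**sc);cv2.imwrite("pics/s5.png",cv2.resize(sc["pixels"][120:300,290:450],None,fx=4.5,fy=3.3,interpolation=2))
E
```

```text
tool f [ -0.29   4.66 -12.28] tau [ 0.591  0.023 -0.012] q [-0.042  0.127  1.89  -0.215  0.714  0.472] tau [ -0.9 -25.4 -21.8  -0.4  -0.8  -0. ]
grid H mm rows X, cols Y
290 [24, None, None, None, 0, 0, 0, 59, 0, 0, 0, 0, 0, 20]
300 [None, None, None, None, None, 66, 64, 60, 0, 0, 0, 0, 0, 14]
310 [0, 0, 0, 0, None, 62, 62, 41, 0, 0, 0, 0, 0, 14]
320 [0, 0, 0, 0, 0, 12, 27, 40, 0, 0, 0, 0, 0, 14]
330 [0, None, 19, 18, 18, 18, 18, 18, 19, 19, 19, 0, 0, 14]
340 [0, None, 19, 16, 14, 17, 17, 17, 16, 17, 19, 0, 0, 14]
350 [0, None, 19, 16, 14, 17, 17, 16, 13, 17, 19, 0, 0, 14]
360 [0, None, 19, 17, 17, 17, 17, 17, 17, 17, 19, 0, 0, 14]
370 [0, None, 17, 15, 0, 17, 17, 13, 0, 17, 17, 0, 0, 14]
380 [0, None, 17, 0, 0, 30, 28, 34, 0, 17, 17, 0, 0, 14]
390 [0, 0, 0, 0, None, 63, 62, 42, 0, 0, 0, 0, 0, 14]
400 [None, None, None, None, None, 66, 65, 61, 0, 0, 0, 0, 0, 14]
```

View pics/s5.png

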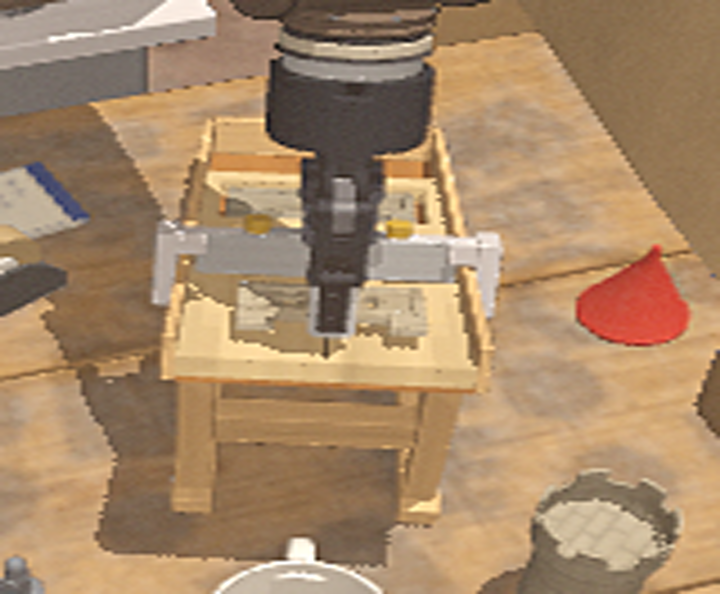

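The scene crop shows the downslope finger's linkage right at the knob, so the contact is the gripper on the knob and not the panel on the deck. I'll back off and lay the panel further up the slope.

play_rows([
  [[0,0,-5],[0,0,0],55],
  [[0,0,-5],[0,0,0],55],
  [[-0.5,6,0],[0.02,-0.01,0],55],
  [[-0.5,6,0],[0.02,-0.01,0],55],
  [[0,4,0],[0,0,0],55],
  [[0,0,0],[0,0,0],55],
  [[0,0,0],[0,0,0],55],
  [[0,0,0],[0,0,0],55],
])

```text
time_s: 11.07
eef_pos: [0.6658, 0.0361, 0.2157]
tool_rot: [[0.372, 0.844, 0.387], [0.928, -0.337, -0.157], [-0.002, 0.418, -0.909]]
wrist_force: [-0.4, 0.1, -0.5]
width: 0.721
grip_force: 35.3
```

```bash
python3 p.py 366 0 22 4;python3 -c "
from h import *
d=look('w6');gap(d)
W=wcloud(d)-DO;X,Y,H=W@EX,W@EY,W@NN
for x in np.arange(.27,.41,.01):
    print(int(x*1000),[ (lambda k:int(np.median(H[k])*1000) if k.sum()>3 else None)((abs(X-x)<.004)&(abs(Y-y)<.004)&(H>-.01)&(H<.09)) for y in np.arange(-.06,.065,.01)])
"
```

```text
deck pos mm [362.   -1.1  29.4]
N=4 shift [0.3, 1.0, 1.8] rot [-0.016, 0.007, 0.0] mid [0.669 0.035 0.213] end [0.672 0.035 0.211]
deck surf 6429 -6.086782144968043e-05
top H [0.02136746 0.02289211 0.02503433] slopes deg x,y [-1.67889486  0.73985801] Y range [-0.07065871  0.04382808]
270 [None, None, None, None, None, 59, 59, 35, 34, 41, 41, 31, 31]
280 [None, None, 0, 4, 9, 14, 21, 34, 21, 22, 23, 19, 20]
290 [28, None, 0, 0, 0, 0, 47, 0, 0, 0, 0, 0, 0]
300 [None, None, None, 0, 0, 0, 0, 76, 0, 0, 0, 0, 0]
310 [None, None, None, None, None, 77, 71, 74, 0, 0, 0, 0, 0]
320 [0, 0, 0, None, None, 68, 68, 60, 0, 0, 0, 0, 0]
330 [0, 0, 0, 0, 0, 29, 33, 49, 0, 0, 0, 0, 0]
340 [None, None, 24, 24, 24, 24, 24, 24, 24, 24, 23, 0, 0]
350 [None, 24, 24, 22, 22, 22, 22, 82, 22, 22, 24, 0, 0]
360 [None, None, 23, 22, 21, 22, 22, 23, 22, 22, 24, 0, 0]
370 [None, 24, 24, 22, 22, 22, 22, 84, 22, 22, 24, 0, 0]
380 [None, None, 22, 20, 23, 22, 22, 21, 23, 22, 21, 0, 0]
390 [None, 22, 22, 18, None, 31, 23, 26, 83, 22, 21, 0, 0]
400 [0, 0, 0, 0, None, 70, 0, 59, 0, 0, 0, 0, 0]
```

play_rows([
  [[0.3,1,1.8],[-0.016,0.007,0],55],
  [[0.3,1,1.8],[-0.016,0.007,0],55],
  [[0.3,1,1.8],[-0.016,0.007,0],55],
  [[0.3,1,1.8],[-0.016,0.007,0],55],
  [[0,0,0],[0,0,0],55],
  [[0,0,0],[0,0,0],55],
  [[0,0,0],[0,0,0],55],
  [[0,0,0],[0,0,0],55],
])

```text
time_s: 11.78
eef_pos: [0.6727, 0.0349, 0.2118]
tool_rot: [[0.37, 0.841, 0.394], [0.929, -0.336, -0.157], [0.0, 0.424, -0.906]]
wrist_force: [-0.4, 0.3, 0.1]
width: 0.72
grip_force: 35.3
```

```bash
python3 p.py 366 0 18 4;python3 -c "
from h import *
gap(look('w7'))"
```

```text
deck pos mm [3.665e+02 3.000e-01 2.290e+01]
N=4 shift [-0.1, -0.1, 1.2] rot [0.004, -0.002, 0.001] mid [0.673 0.034 0.209] end [0.674 0.034 0.207]
deck surf 6838 -5.15754112828639e-05
top H [0.01487917 0.01642913 0.01849685] slopes deg x,y [-1.22927222 -0.20102018] Y range [-0.04387628  0.06997306]
```

play_rows([
  [[-0.1,0,1],[0.02,0,0],55],
  [[-0.1,0,1],[0.02,0,0],55],
  [[0,0,1],[0.02,0,0],55],
  [[0,0,1],[0.02,0,0],55],
  [[0,0,0],[0,0,0],55],
  [[0,0,0],[0,0,0],55],
  [[0,0,0],[0,0,0],55],
  [[0,0,0],[0,0,0],55],
])

```text
time_s: 12.5
eef_pos: [0.6741, 0.034, 0.2081]
tool_rot: [[0.37, 0.844, 0.388], [0.929, -0.337, -0.154], [0.0, 0.418, -0.909]]
wrist_force: [-0.4, 0.4, 0.1]
width: 0.719
grip_force: 35.3
```

```bash
python3 p.py 366 0 18 4;python3 -c "
from h import *
gap(look('w8'))"
```

```text
deck pos mm [3.665e+02 1.000e-01 1.890e+01]
N=4 shift [-0.0, -0.1, 0.2] rot [-0.016, -0.002, 0.001] mid [0.674 0.034 0.208] end [0.674 0.034 0.207]
deck surf 7159 -7.706966225562263e-05
top H [0.01116494 0.01241963 0.01453564] slopes deg x,y [-1.73784559  0.30947602] Y range [-0.04401708  0.06972099]
```

play_rows([
  [[0,0,0.7],[-0.1,0,0],55],
  [[0,0,0.7],[-0.1,0,0],55],
  [[0,0,0],[0,0,0],55],
  [[0,0,0],[0,0,0],55],
  [[0,0,0],[0,0,0],64],
  [[0,0,0],[0,0,0],67],
  [[0,0,0],[0,0,0],70],
  [[0,0,0],[0,0,0],72],
])

```text
time_s: 13.22
eef_pos: [0.6748, 0.0338, 0.207]
tool_rot: [[0.37, 0.837, 0.403], [0.929, -0.334, -0.16], [0.0, 0.434, -0.901]]
wrist_force: [0.2, 0.3, -0.1]
width: 0.842
grip_force: 0.0
```

```bash
python3 p.py 366 0 18 4;python3 -c "
from h import *
gap(look('w9'))"
```

```text
deck pos mm [3.667e+02 1.000e-01 1.760e+01]
N=4 shift [-0.0, -0.2, -0.1] rot [0.035, -0.002, 0.001] mid [0.674 0.034 0.207] end [0.674 0.034 0.207]
deck surf 7319 -7.405577590259897e-05
top H [0.00867376 0.00970027 0.01177847] slopes deg x,y [-1.40680108  0.42273174] Y range [-0.04417874  0.06983973]
```

play_rows([
  [[0,0,-2],[0,0,0],72],
  [[0,0,-4],[0,0,0],72],
  [[0,0,-8],[0,0,0],72],
  [[0,0,-12],[0.1,0,0],60],
  [[0,0,-18],[0.1,0,0],50],
  [[0,0,-20],[0,0,0],45],
  [[0,0,-20],[0,0,0],42],
  [[0,0,-20],[0,0,0],42],
])

```text
time_s: 13.93
eef_pos: [0.6333, 0.0503, 0.3028]
tool_rot: [[0.37, 0.844, 0.389], [0.929, -0.337, -0.154], [0.001, 0.418, -0.908]]
wrist_force: [-0.0, 0.4, -0.2]
width: 0.493
grip_force: 0.0
```

```bash
cat >> h.py <<'E'
def onramp(d,x0=.285,x1=.40,lo=.005,hi=.018):
    W=wcloud(d)-DO;X,Y,H=W@EX,W@EY,W@NN
    k=(X>x0)&(X<x1)&(abs(Y)<.067)&(H>lo)&(H<hi);m=k.astype(np.uint8)
    n,l,st,_=cv2.connectedComponentsWithStats(m);i=1+np.argmax(st[1:,4]);k=l==i
    r=cv2.minAreaRect(np.c_[X[k],Y[k]].astype(np.float32)*1000);print("on ramp n",k.sum(),"X,Y centre",r,"H",np.percentile(H[k],[10,50,90]).round(4))
E
python3 p.py 279 0.5 62 5;python3 -c "
from h import *
onramp(look('w10'))"
```

```text
deck pos mm [366.7   0.  123.3]
N=5 shift [0.1, -17.5, 12.3] rot [-0.011, -0.002, 0.0] mid [0.613 0.058 0.266] end [0.584 0.071 0.21 ]
on ramp n 5716 X,Y centre ((314.7644958496094, 0.09308242797851562), (90.1458969116211, 59.2032470703125), 89.7178955078125) H [0.0085 0.0097 0.0117]
```

play_rows([
  [[0.1,-22,0],[0,0,0],42],
  [[0.1,-22,0],[0,0,0],42],
  [[0.1,-22,0],[0,0,0],42],
  [[0.1,-21.5,8],[0,0,0],42],
  [[0,0,20],[0,0,0],42],
  [[0,0,16],[0,0,0],42],
  [[0,0,0],[0,0,0],42],
  [[0,0,0],[0,0,0],42],
])

```text
time_s: 14.65
eef_pos: [0.5768, 0.0731, 0.2237]
tool_rot: [[0.371, 0.845, 0.386], [0.929, -0.337, -0.154], [-0.0, 0.416, -0.909]]
wrist_force: [-0.0, -1.0, 0.6]
width: 0.493
grip_force: 0.0
```

```bash
python3 p.py 279 0.5 61 3;python3 -c "
from h import *
d=look('w11');W=wcloud(d)-DO;X,Y,H=W@EX,W@EY,W@NN
px=d['pixels'];hsv=cv2.cvtColor(px,cv2.COLOR_BGR2HSV);k=((hsv[...,0]<8)|(hsv[...,0]>172))&(hsv[...,1]>140)&(hsv[...,2]>60)&(H>.03)&(H<.07)&(abs(Y)<.03)&(abs(X-.28)<.03)
print(k.sum(),[np.percentile(a[k],[1,50,99]).round(4) for a in(X,Y,H)])"
```

```text
deck pos mm [2.78e+02 2.00e-01 7.74e+01]
N=3 shift [0.1, 0.3, 5.5] rot [-0.028, 0.001, 0.001] mid [0.579 0.072 0.219] end [0.584 0.07  0.209]
1474 [array([0.2691, 0.2791, 0.2886]), array([-0.0086,  0.0043,  0.0103]), array([0.0427, 0.0593, 0.0611])]
```

play_rows([
  [[0,0.3,5.5],[-0.028,0,0],42],
  [[0,0.3,5.5],[-0.028,0,0],42],
  [[0,0.3,5.5],[-0.028,0,0],42],
  [[0,0,0],[0,0,0],42],
  [[0,0,0],[0,0,0],15],
  [[0,0,0],[0,0,0],15],
  [[0,0,0],[0,0,0],15],
  [[0,0,0],[0,0,0],15],
], squeeze=60)

```text
time_s: 15.37
eef_pos: [0.5837, 0.0705, 0.2098]
tool_rot: [[0.371, 0.842, 0.392], [0.929, -0.336, -0.157], [-0.0, 0.423, -0.906]]
wrist_force: [-4.2, 1.5, 1.6]
width: 0.228
grip_force: 58.8
```

play_rows([
  [[0,0,0],[0,0,0],15],
  [[0,0,0],[0,0,0],15],
  [[0,0,-0.5],[0,0,0],15],
  [[0,0,-0.5],[0,0,0],15],
  [[0,0,0],[0,0,0],15],
  [[0,0,0],[0,0,0],15],
  [[0,0,0],[0,0,0],15],
  [[0,0,0],[0,0,0],15],
])

```text
time_s: 16.03
eef_pos: [0.5836, 0.0705, 0.21]
tool_rot: [[0.371, 0.842, 0.393], [0.929, -0.336, -0.157], [0.0, 0.423, -0.906]]
wrist_force: [-0.2, 1.1, -3.7]
width: 0.224
grip_force: 58.7
```

```bash
python3 p.py
```

```text
deck pos mm [278.9   0.3  61.8]
```

play_rows([
  [[0,0,-3],[0,0,0],15],
  [[0,0,-4],[0,0,0],15],
  [[0,0,-4],[0,0,0],15],
  [[0,0,-4],[0,0,0],15],
  [[0,0,-2],[0,0,0],15],
  [[0,0,-1],[0,0,0],15],
  [[0,0,-1],[0,0,0],15],
  [[0,0,0],[0,0,0],15],
])

```text
time_s: 16.7
eef_pos: [0.576, 0.0735, 0.2275]
tool_rot: [[0.371, 0.842, 0.393], [0.929, -0.336, -0.157], [0.0, 0.423, -0.906]]
wrist_force: [1.3, 1.8, -8.2]
width: 0.226
grip_force: 58.8
```

```bash
python3 p.py
```

```text
deck pos mm [278.9   0.3  81.2]
```

play_rows([
  [[0,0,-0.8],[0,0,0],15],
  [[0,0,-0.8],[0,0,0],15],
  [[0,0,-0.8],[0,0,0],15],
  [[0,0,0],[0,0,0],15],
  [[0,0,0],[0,0,0],15],
  [[0,0,0],[0,0,0],15],
  [[0,0,0],[0,0,0],15],
  [[0,0,0],[0,0,0],15],
])

```text
time_s: 17.37
eef_pos: [0.5757, 0.0736, 0.2281]
tool_rot: [[0.37, 0.841, 0.394], [0.929, -0.336, -0.156], [0.001, 0.424, -0.906]]
wrist_force: [9.1, 0.6, -16.0]
width: 0.231
grip_force: 59.9
```

```bash
python3 p.py;python3 -c "
from h import *
d=look('w12');onramp(d,.19,.275,-.012,.014);onramp(d)"
```

```text
deck pos mm [278.8   0.3  81.9]
on ramp n 11754 X,Y centre ((226.951171875, 0.02898406982421875), (133.9774627685547, 73.89535522460938), 89.96536254882812) H [-0.0057 -0.0034  0.0002]Traceback (most recent call last):
  File "<string>", line 3, in <module>
    d=look('w12');onramp(d,.19,.275,-.012,.014);onramp(d)
                                                ~~~~~~^^^
  File "h.py", line 63, in onramp
    n,l,st,_=cv2.connectedComponentsWithStats(m);i=1+np.argmax(st[1:,4]);k=l==i
                                                     ~~~~~~~~~^^^^^^^^^^
    return _wrapfunc(a, 'argmax', axis=axis, out=out, **kwds)
    return bound(*args, **kwds)
ValueError: attempt to get argmax of an empty sequence
```

play_rows([
  [[0,0,4],[0,0,0],15],
  [[0,0,5],[0,0,0],15],
  [[0,0,5],[0,0,0],15],
  [[0,0,4],[0,0,0],15],
  [[0,0,3],[0,0,0],15],
  [[0,0,0],[0,0,0],15],
  [[0,0,0],[0,0,0],42],
  [[0,0,0],[0,0,0],42],
])

```text
time_s: 18.08
eef_pos: [0.5865, 0.0701, 0.2149]
tool_rot: [[0.369, 0.838, 0.402], [0.929, -0.334, -0.158], [0.002, 0.432, -0.902]]
wrist_force: [0.2, -0.2, 1.1]
width: 0.487
grip_force: 0.0
```

play_rows([
  [[0,0,0],[0,0,0],42],
  [[0,0,0],[0,0,0],42],
  [[0,0,-15],[0,0,0],42],
  [[0,0,-25],[0,0,0],42],
  [[0,0,-30],[0,0,0],60],
  [[0,0,-30],[0,0,0],85],
  [[0,0,-20],[0,0,0],85],
  [[0,0,0],[0,0,0],85],
])

```text
time_s: 18.75
eef_pos: [0.5383, 0.0898, 0.328]
tool_rot: [[0.369, 0.835, 0.407], [0.929, -0.335, -0.156], [0.006, 0.436, -0.9]]
wrist_force: [0.2, 1.4, 1.3]
width: 0.992
grip_force: 0.0
```

```bash
python3 p.py;python3 -c "
from h import *
d=look('w13')
W=wcloud(d)-DO;X,Y,H=W@EX,W@EY,W@NN
for x in np.arange(.01,.29,.01):
    print(int(x*1000),[ (lambda k:int((np.median(H[k])*1000).round()) if k.sum()>3 else None)((abs(X-x)<.004)&(abs(Y-y)<.004)&(H>-.03)&(H<.07)) for y in np.arange(-.06,.065,.01)])
"
```

```text
deck pos mm [284.1   1.5 189.6]
10 [-14, -14, -15, -14, -14, -14, -14, -15, -14, -14, -14, -14, -14]
20 [-15, -14, -14, -14, -14, -14, -15, -15, -14, -14, -14, -14, -14]
30 [-15, -14, -15, -14, -14, -14, -15, -14, -14, -15, -14, -14, -14]
40 [-14, -14, -14, -14, -14, -14, -14, -14, -14, -15, -14, -14, -14]
50 [-14, -14, -14, -14, -14, -15, -14, -14, -15, -14, -14, -14, -14]
60 [-14, -14, -14, -14, -14, -14, -14, -14, -14, -14, -15, -15, -14]
69 [-14, -15, -14, -15, -14, -14, -14, -14, -14, -14, -14, -14, -14]
80 [0, 0, 0, 0, 0, 0, 0, 0, 0, 0, 0, 0, 0]
90 [0, 0, 0, 0, 0, 0, 0, 0, 0, 0, 0, 0, 0]
99 [-3, -13, -10, -11, -12, -5, -6, -12, -6, -6, -9, -10, 0]
110 [-1, -2, -3, -3, -4, -3, -4, -4, -3, -3, -3, -3, -1]
120 [-3, -4, -5, -5, -5, -5, -10, -5, -5, -5, -5, -3, -1]
130 [-3, -4, -5, -5, -5, -5, -5, -4, -5, -5, -5, -2, 0]
140 [-3, -4, -4, -4, -4, -4, -4, -4, -4, -4, -4, -3, 0]
150 [-3, -5, -14, -14, -5, -6, -14, -5, -5, -14, -5, -5, 0]
160 [-5, -5, -14, -14, -5, -10, -14, -5, -8, -14, -6, -5, -1]
170 [-1, -13, -14, -14, -14, -14, -14, -14, -14, -12, -13, -14, 0]
180 [0, 0, 0, 0, 0, 0, 0, 0, 0, 0, 0, 0, 0]
190 [0, -1, -2, -3, -7, -5, -4, -4, -5, -3, -2, -1, 0]
200 [0, -5, -2, -3, -3, -3, -3, -3, -2, -3, -2, -1, 0]
210 [0, -4, -3, -4, -13, -4, -5, -4, -14, -5, -2, 0, 0]
220 [0, -3, -2, -5, -14, -5, -5, -5, -14, -5, -2, 0, 0]
230 [0, -6, -3, -5, -5, -4, -4, -4, -4, -5, -2, -1, 0]
240 [0, -5, -5, -5, -14, -5, -4, -13, -14, -4, -4, -1, 0]
250 [0, -6, -5, -6, -14, -5, -4, -13, -14, -4, -5, 0, 0]
260 [0, -9, -14, -14, -14, -14, -14, -14, -14, -14, -14, 0, 0]
270 [32, 32, 42, 38, 34, 58, 59, 35, 34, 42, 41, 32, 32]
280 [30, 30, 32, 35, 35, 60, 60, 51, 34, 32, 31, 31, 31]
```

View pics/w13.png

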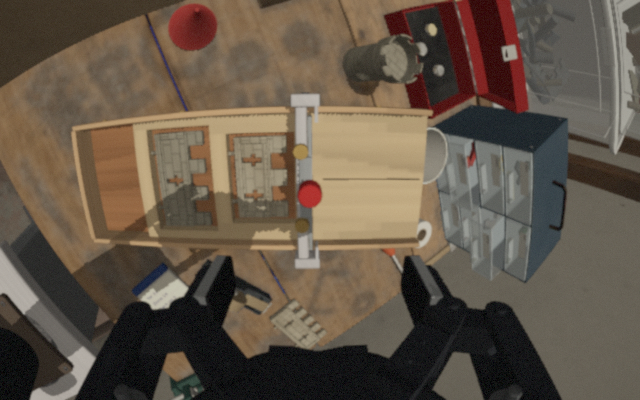

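The picture shows the short panel down in the top opening (230–297, 133–220), grey in the middle, the gate shut and the bottom tray empty. Next the long panel.

```bash
python3 - <<'E'
from h import *
A=cur();R=down(np.radians(9.5))
B=plan(A,T(R,[.54,-.15,.34]),8)
C=plan(B,T(R,[.519,-.269,.15]),7)
C=plan(C,T(R,[.519,-.269,.04]),4)
E
```

```text
N=8 shift [-30.0, 4.7, -0.2] rot [0.626, 0.169, -0.768] mid [ 0.522 -0.03   0.334] end [ 0.54 -0.15  0.34]
N=7 shift [-16.3, -5.8, 27.1] rot [0.0, 0.0, 0.0] mid [ 0.531 -0.201  0.259] end [ 0.519 -0.269  0.15 ]
N=4 shift [-0.0, 0.0, 27.5] rot [0.0, 0.0, 0.0] mid [ 0.519 -0.269  0.095] end [ 0.519 -0.269  0.04 ]
```

play_rows([
  [[-30,4.7,-0.2],[0.626,0.169,-0.768],85],
  [[-30,4.7,-0.2],[0.626,0.169,-0.768],85],
  [[-30,4.7,-0.2],[0.626,0.169,-0.768],85],
  [[-30,4.7,-0.2],[0.626,0.169,-0.768],85],
  [[-30,4.7,-0.2],[0.626,0.169,-0.768],85],
  [[-30,4.7,-0.2],[0.626,0.169,-0.768],85],
  [[-30,4.7,-0.2],[0.626,0.169,-0.768],85],
  [[-30,4.7,-0.2],[0.626,0.169,-0.768],85],
])

```text
time_s: 19.47
eef_pos: [0.5378, -0.1517, 0.3338]
tool_rot: [[-0.164, 0.986, -0.012], [0.986, 0.164, 0.0], [0.002, -0.011, -1.0]]
wrist_force: [-0.7, -0.5, 0.4]
width: 0.995
grip_force: 0.0
```

play_rows([
  [[-16.3,-5.8,27.1],[0,0,0],85],
  [[-16.3,-5.8,27.1],[0,0,0],85],
  [[-16.3,-5.8,27.1],[0,0,0],85],
  [[-16.3,-5.8,27.1],[0,0,0],85],
  [[-16.3,-5.8,27.1],[0,0,0],85],
  [[-16.3,-5.8,27.1],[0,0,0],85],
  [[-16.3,-5.8,27.1],[0,0,0],85],
  [[0,0,0],[0,0,0],85],
])

```text
time_s: 20.13
eef_pos: [0.5106, -0.2688, 0.1373]
tool_rot: [[-0.159, 0.987, -0.019], [0.987, 0.159, 0.006], [0.009, -0.018, -1.0]]
wrist_force: [-0.7, 0.8, -0.7]
width: 0.999
grip_force: 0.0
```

```bash
python3 - <<'E'
from h import *
d=look("w14");W=wcloud(d);D,o=wcloud(d,True);P=(W-d["pos"])@d["rot"]
k=(W[...,2]>.006)&(W[...,2]<.03)&(abs(W[...,0]-.519)<.06)&(abs(W[...,1]+.269)<.09);t=np.median(W[...,2][(abs(W[...,2])<.01)&(abs(W[...,0]-.58)<.02)&(abs(W[...,1]+.22)<.05)]);print("table",t)
n,l,st,_=cv2.connectedComponentsWithStats(k.astype(np.uint8));i=1+np.argmax(st[1:,4]);x,y,w,h,_=st[i];print(st[i])
k=l==i
c=max(cv2.findContours(k.astype(np.uint8),0,2)[0],key=cv2.contourArea);q=D[c[:,0,1],c[:,0,0]];p=(o+q*((.012-o[2])/q[:,2])[:,None])[:,:2];r=cv2.minAreaRect((p*1000).astype(np.float32));print(r,"tool frame:",cv2.minAreaRect((P[k][:,:2]*1000).astype(np.float32)))
A=cur();print(A[:3,3]);R=down(np.radians(r[2]));plan(A,T(R,[r[0][0]/1000,r[0][1]/1000,.035]),5)
E
```

```text
table 1.694523910950041e-05
[ 286  121   84  144 8639]
((516.3768310546875, -269.14532470703125), (67.8744888305664, 129.8413543701172), 9.411243438720703) tool frame: ((-3.1258201599121094, 7.9150390625), (68.93991088867188, 131.0028839111328), 89.89375305175781)
[ 0.51215529 -0.26823969  0.14028083]
N=5 shift [-0.4, 1.0, 21.0] rot [-0.034, -0.018, -0.009] mid [ 0.514 -0.269  0.098] end [ 0.516 -0.269  0.035]
```

play_rows([
  [[-0.4,1.1,21],[-0.034,-0.018,-0.009],85],
  [[-0.4,1.1,21],[-0.034,-0.018,-0.009],85],
  [[-0.4,1.1,21],[-0.034,-0.018,-0.009],85],
  [[-0.4,1.1,21],[-0.034,-0.018,-0.009],85],
  [[-0.4,1.1,15],[-0.034,-0.018,-0.009],85],
  [[0,0,0],[0,0,0],85],
  [[0,0,0],[0,0,0],85],
  [[0,0,0],[0,0,0],85],
])

```text
time_s: 20.85
eef_pos: [0.5217, -0.2701, 0.0483]
tool_rot: [[-0.167, 0.986, 0.01], [0.986, 0.167, -0.007], [-0.009, 0.009, -1.0]]
wrist_force: [-0.7, -0.1, -0.4]
width: 0.993
grip_force: 0.0
```

```bash
python3 - <<'E'
from h import *
d=look("w15");W=wcloud(d);P=(W-d["pos"])@d["rot"]
k=(W[...,2]>.006)&(W[...,2]<.02)&(abs(P[...,0])<.09)&(abs(P[...,1])<.0415);q=P[k];print("panel in tool x",np.percentile(q[:,0],[.3,99.7]),"y",np.percentile(q[:,1],[.3,99.7]))
A=cur();print(A[:3,3]);plan(A,T(down(np.radians(9.5)),[.517,-.2691,.0145]),4)
E
```

```text
panel in tool x [-0.06258449  0.06657215] y [-0.03792717  0.02828988]
[ 0.5218123  -0.27033065  0.04859793]
N=4 shift [0.6, -1.2, 8.5] rot [0.026, 0.027, 0.004] mid [ 0.519 -0.27   0.032] end [ 0.517 -0.269  0.014]
```

play_rows([
  [[0.7,-1.2,8.5],[0.026,0.027,0.004],85],
  [[0.7,-1.2,8.5],[0.026,0.027,0.004],85],
  [[0.7,-1.2,8.5],[0.026,0.027,0.004],85],
  [[0.6,-1.2,4.5],[0.026,0.027,0.004],85],
  [[0,0,0],[0,0,0],85],
  [[0,0,0],[0,0,0],85],
  [[0,0,0],[0,0,0],85],
  [[0,0,0],[0,0,0],85],
])

```text
time_s: 21.57
eef_pos: [0.5157, -0.2681, 0.0167]
tool_rot: [[-0.165, 0.986, -0.002], [0.986, 0.165, 0.002], [0.002, -0.002, -1.0]]
wrist_force: [-0.5, 0.7, -0.1]
width: 0.994
grip_force: 0.0
```

```bash
python3 - <<'E'
from h import *
A=cur();print(A[:3,3]);plan(A,T(down(np.radians(9.5)),[.517,-.2685,.0145]),3)
E
```

```text
[ 0.51566105 -0.26814349  0.01671869]
N=3 shift [-0.2, 0.4, 0.7] rot [-0.008, -0.008, -0.001] mid [ 0.516 -0.268  0.016] end [ 0.517 -0.268  0.014]
```

play_rows([
  [[0,0.4,0.8],[0,0,0],85],
  [[0,0.4,0.8],[0,0,0],85],
  [[0,0,0],[0,0,0],85],
  [[0,0,0],[0,0,0],60],
  [[0,0,0],[0,0,0],60],
  [[0,0,0],[0,0,0],60],
  [[0,0,0],[0,0,0],60],
  [[0,0,0],[0,0,0],60],
], squeeze=30)

```text
time_s: 22.23
eef_pos: [0.5165, -0.268, 0.0152]
tool_rot: [[-0.165, 0.986, -0.002], [0.986, 0.165, 0.002], [0.002, -0.002, -1.0]]
wrist_force: [0.3, 0.2, 1.4]
width: 0.795
grip_force: 33.9
```

```bash
python3 - <<'E'
from h import *
A=cur();print(A[:3,3])
B=T(A[:3,:3],A[:3,3]+[0,0,.28])
B2=plan(B,T(down(np.radians(-6)),[.56,-.15,.32]),6)
C=plan(B2,T(DR,dk(.37,0,.14)),10)
E
```

```text
[ 0.51647947 -0.26799467  0.01516805]
N=6 shift [19.3, 8.3, -4.1] rot [-0.004, -0.004, 0.516] mid [ 0.534 -0.208  0.308] end [ 0.56 -0.15  0.32]
N=10 shift [21.3, 2.2, 0.3] rot [-0.497, -0.069, 0.31] mid [ 0.588 -0.047  0.319] end [0.63  0.052 0.319]
```

play_rows([
  [[0,0,-14],[0,0,0],60],
  [[0,0,-38],[0,0,0],60],
  [[0,0,-38],[0,0,0],60],
  [[0,0,-38],[0,0,0],60],
  [[0,0,-38],[0,0,0],60],
  [[0,0,-38],[0,0,0],60],
  [[0,0,-38],[0,0,0],60],
  [[0,0,-38],[0,0,0],60],
])

```text
time_s: 22.9
eef_pos: [0.5163, -0.2679, 0.2974]
tool_rot: [[-0.165, 0.986, -0.003], [0.986, 0.165, 0.002], [0.003, -0.002, -1.0]]
wrist_force: [0.1, -0.7, -0.5]
width: 0.793
grip_force: 34.2
```

play_rows([
  [[19.3,8.3,-4.1],[0,0,0.516],60],
  [[19.3,8.3,-4.1],[0,0,0.516],60],
  [[19.3,8.3,-4.1],[0,0,0.516],60],
  [[19.3,8.3,-4.1],[0,0,0.516],60],
  [[19.3,8.3,-4.1],[0,0,0.516],60],
  [[19.3,8.3,-4.1],[0,0,0.516],60],
  [[21.3,2.2,0.3],[-0.497,-0.069,0.31],60],
  [[21.3,2.2,0.3],[-0.497,-0.069,0.31],60],
])

```text
time_s: 23.57
eef_pos: [0.5702, -0.1078, 0.3199]
tool_rot: [[0.16, 0.984, 0.084], [0.987, -0.159, -0.022], [-0.008, 0.086, -0.996]]
wrist_force: [0.6, 0.2, 0.1]
width: 0.793
grip_force: 34.2
```

play_rows([
  [[21.3,2.2,0.3],[-0.497,-0.069,0.31],60],
  [[21.3,2.2,0.3],[-0.497,-0.069,0.31],60],
  [[21.3,2.2,0.3],[-0.497,-0.069,0.31],60],
  [[21.3,2.2,0.3],[-0.497,-0.069,0.31],60],
  [[21.3,2.2,0.3],[-0.497,-0.069,0.31],60],
  [[21.3,2.2,0.3],[-0.497,-0.069,0.31],60],
  [[21.3,2.2,0.3],[-0.497,-0.069,0.31],60],
  [[21.3,2.2,0.3],[-0.497,-0.069,0.31],60],
])

```text
time_s: 24.23
eef_pos: [0.6295, 0.0524, 0.3197]
tool_rot: [[0.372, 0.842, 0.392], [0.928, -0.338, -0.155], [0.001, 0.421, -0.907]]
wrist_force: [-0.0, 0.1, -0.2]
width: 0.794
grip_force: 34.2
```

play_rows([
  [[0,0,0],[0,0,0],60],
  [[0,0,0],[0,0,0],60],
  [[0,0,0],[0,0,0],60],
  [[0,0,0],[0,0,0],60],
  [[0,0,0],[0,0,0],60],
  [[0,0,0],[0,0,0],60],
  [[0,0,0],[0,0,0],60],
  [[0,0,0],[0,0,0],60],
])

```text
time_s: 24.9
eef_pos: [0.6299, 0.0508, 0.3191]
tool_rot: [[0.371, 0.843, 0.39], [0.929, -0.337, -0.155], [0.001, 0.42, -0.908]]
wrist_force: [0.1, 0.2, -0.4]
width: 0.797
grip_force: 34.2
```

```bash
python3 -c "
from h import *
held(look('w16'),.031)"; python3 p.py 369 0 40 6
```

```text
held 22082 z 0.0055466593253343105 x [-0.05340704  0.06296823]
((2.433979034423828, 0.0081787109375), (121.5514144897461, 61.965335845947266), 0.021366838365793228)
deck pos mm [370.5  -0.7 139.4]
N=6 shift [0.1, -0.2, 16.6] rot [-0.007, -0.001, -0.001] mid [0.649 0.044 0.274] end [0.668 0.036 0.228]
```

play_rows([
  [[0.1,-0.2,16.6],[0,0,0],60],
  [[0.1,-0.2,16.6],[0,0,0],60],
  [[0.1,-0.2,16.6],[0,0,0],60],
  [[0.1,-0.2,16.6],[0,0,0],60],
  [[0.1,-0.2,16.6],[0,0,0],60],
  [[0.1,-0.2,15],[0,0,0],60],
  [[0,0,0],[0,0,0],60],
  [[0,0,0],[0,0,0],60],
])

```text
time_s: 25.62
eef_pos: [0.6669, 0.037, 0.2283]
tool_rot: [[0.371, 0.844, 0.388], [0.929, -0.337, -0.155], [-0.0, 0.417, -0.909]]
wrist_force: [0.5, -0.5, 0.2]
width: 0.796
grip_force: 34.2
```

play_rows([
  [[0,0,4],[0,0,0],60],
  [[0,0,4],[0,0,0],60],
  [[0,0,0],[0,0,0],60],
  [[0,0,0],[0,0,0],60],
  [[0,0,0],[0,0,0],60],
  [[0,0,0],[0,0,0],60],
  [[0,0,0],[0,0,0],60],
  [[0,0,0],[0,0,0],60],
])

```text
time_s: 26.28
eef_pos: [0.6705, 0.0359, 0.2225]
tool_rot: [[0.37, 0.843, 0.39], [0.929, -0.337, -0.155], [0.001, 0.42, -0.908]]
wrist_force: [0.5, -0.1, -0.9]
width: 0.794
grip_force: 34.2
```

```bash
cat >> h.py <<'E'
def edge(d):
    W=wcloud(d)-DO;X,Y,H=W@EX,W@EY,W@NN;P=(wcloud(d)-d["pos"])@d["rot"]
    k=(P[...,2]>-.002)&(P[...,2]<.013)&(abs(P[...,1])<.03)&(abs(P[...,0])<.09)
    for a in(-.025,-.01,.01,.025):
        s=k&(abs(P[...,1]-a)<.004);print("tool y",a,"tool x",P[...,0][s].min().round(4),P[...,0][s].max().round(4),"Y",Y[s].min().round(4),Y[s].max().round(4),"H",np.percentile(H[s],[5,50,95]).round(4))
E
python3 p.py 369 0 22 4;python3 -c "
from h import *
d=look('w17');edge(d)"
```

```text
deck pos mm [368.9   0.5  33.7]
N=4 shift [-0.1, 0.0, 2.9] rot [-0.009, -0.003, 0.0] mid [0.673 0.035 0.217] end [0.675 0.034 0.212]
tool y -0.025 tool x -0.0514 0.063 Y -0.051 0.0634 H [0.0274 0.0298 0.0308]
tool y -0.01 tool x -0.055 0.0633 Y -0.0545 0.0637 H [0.0254 0.028  0.0303]
tool y 0.01 tool x -0.0545 0.0632 Y -0.054 0.0636 H [0.0271 0.0284 0.0303]
tool y 0.025 tool x -0.0539 0.063 Y -0.0535 0.0634 H [0.0234 0.0278 0.0288]
```

play_rows([
  [[0.3,0,3],[-0.009,0,0],60],
  [[0.3,0,3],[-0.009,0,0],60],
  [[0.3,0,3],[-0.009,0,0],60],
  [[0.2,0,3],[-0.009,0,0],60],
  [[0,0,2],[0,0,0],60],
  [[0,0,0],[0,0,0],60],
  [[0,0,0],[0,0,0],60],
  [[0,0,0],[0,0,0],60],
])

```text
time_s: 27.0
eef_pos: [0.6764, 0.0347, 0.2096]
tool_rot: [[0.371, 0.842, 0.393], [0.929, -0.336, -0.156], [0.001, 0.422, -0.906]]
wrist_force: [0.0, 0.5, -0.8]
width: 0.795
grip_force: 34.2
```

```bash
python3 p.py 369 1.5 16 4;python3 -c "
from h import *
d=look('w18');edge(d)"
```

```text
deck pos mm [368.9   1.5  19.5]
N=4 shift [-0.0, 0.0, 0.9] rot [-0.0, -0.003, 0.0] mid [0.677 0.034 0.208] end [0.678 0.034 0.207]
tool y -0.025 tool x -0.0521 0.074 Y -0.0506 0.0755 H [0.013  0.0155 0.0165]
tool y -0.01 tool x -0.0549 0.0737 Y -0.0534 0.0753 H [0.0114 0.0138 0.016 ]
tool y 0.01 tool x -0.0546 0.0737 Y -0.053 0.0752 H [0.0129 0.0143 0.0162]
tool y 0.025 tool x -0.0538 0.0739 Y -0.0523 0.0754 H [0.0095 0.0137 0.0151]
```

play_rows([
  [[0,0,1],[0,0,0],60],
  [[0,0,1],[0,0,0],60],
  [[0,0,0.8],[0,0,0],60],
  [[0,0,0],[0,0,0],60],
  [[0,0,0],[0,0,0],70],
  [[0,0,0],[0,0,0],73],
  [[0,0,0],[0,0,0],76],
  [[0,0,0],[0,0,0],78],
])

```text
time_s: 27.72
eef_pos: [0.6775, 0.0343, 0.2072]
tool_rot: [[0.37, 0.842, 0.393], [0.929, -0.336, -0.156], [0.001, 0.423, -0.906]]
wrist_force: [-0.0, -0.1, -0.2]
width: 0.914
grip_force: 0.0
```

```bash
python3 p.py;python3 -c "
from h import *
d=look('w19');edge(d);onramp(d,.31,.40,.005,.0135)"
```

```text
deck pos mm [368.9   1.6  16.8]
tool y -0.025 tool x -0.0539 0.0739 Y -0.0523 0.0755 H [0.0087 0.0111 0.0144]
tool y -0.01 tool x -0.0566 0.0737 Y -0.055 0.0753 H [0.0079 0.0095 0.0146]
tool y 0.01 tool x -0.0563 0.0737 Y -0.0547 0.0753 H [0.0084 0.0104 0.0147]
tool y 0.025 tool x -0.0543 0.0739 Y -0.0527 0.0755 H [0.0057 0.0094 0.015 ]
on ramp n 22221 X,Y centre ((364.44573974609375, 2.2926864624023438), (124.64278411865234, 69.35919952392578), 89.93202209472656) H [0.0086 0.0096 0.0115]
```

play_rows([
  [[0,0,-2],[0,0,0],78],
  [[0,0,-4],[0,0,0],78],
  [[0,0,-8],[0,0,0],78],
  [[0,0,-12],[0,0,0],65],
  [[0,0,-18],[0,0,0],50],
  [[0,0,-20],[0,0,0],45],
  [[0,0,-20],[0,0,0],42],
  [[0,0,-20],[0,0,0],42],
])

```text
time_s: 28.43
eef_pos: [0.636, 0.0509, 0.3036]
tool_rot: [[0.37, 0.841, 0.394], [0.929, -0.336, -0.156], [0.001, 0.424, -0.906]]
wrist_force: [0.0, 0.7, 0.4]
width: 0.488
grip_force: 0.0
```

```bash
python3 p.py 279 0.5 78 4;python3 -c "
from h import *
d=look('w20');onramp(d,.282,.40,.005,.0135)"
```

```text
deck pos mm [369.2   1.5 123.1]
N=4 shift [-0.3, -22.6, 11.3] rot [0.003, -0.004, -0.0] mid [0.607 0.062 0.264] end [0.577 0.073 0.225]
on ramp n 8235 X,Y centre ((316.12896728515625, -0.5095138549804688), (130.78001403808594, 67.73713684082031), 89.80726623535156) H [0.0085 0.0096 0.0115]
```

play_rows([
  [[-0.3,-22.6,0],[0,0,0],42],
  [[-0.3,-22.6,0],[0,0,0],42],
  [[-0.3,-22.6,0],[0,0,0],42],
  [[-0.3,-22.4,9],[0,0,0],42],
  [[0,0,20],[0,0,0],42],
  [[0,0,16],[0,0,0],42],
  [[0,0,0],[0,0,0],42],
  [[0,0,0],[0,0,0],42],
])

```text
time_s: 29.15
eef_pos: [0.5776, 0.0727, 0.222]
tool_rot: [[0.371, 0.842, 0.391], [0.929, -0.336, -0.156], [0.0, 0.421, -0.907]]
wrist_force: [-0.3, 0.7, -0.7]
width: 0.495
grip_force: 0.0
```

```bash
python3 p.py 279 0.5 61 3
```

```text
deck pos mm [2.782e+02 1.000e-01 7.550e+01]
N=3 shift [0.1, 0.3, 4.8] rot [-0.005, -0.002, 0.0] mid [0.58  0.072 0.218] end [0.584 0.07  0.209]
```

play_rows([
  [[0.1,0.3,4.8],[0,0,0],42],
  [[0.1,0.3,4.8],[0,0,0],42],
  [[0.1,0.3,4.8],[0,0,0],42],
  [[0,0,0],[0,0,0],42],
  [[0,0,0],[0,0,0],15],
  [[0,0,0],[0,0,0],15],
  [[0,0,0],[0,0,0],15],
  [[0,0,0],[0,0,0],15],
], squeeze=60)

```text
time_s: 29.82
eef_pos: [0.5838, 0.0707, 0.2098]
tool_rot: [[0.371, 0.842, 0.391], [0.929, -0.337, -0.156], [0.0, 0.421, -0.907]]
wrist_force: [-4.8, 1.5, 2.9]
width: 0.224
grip_force: 58.8
```

play_rows([
  [[0,0,0],[0,0,0],15],
  [[0,0,-3],[0,0,0],15],
  [[0,0,-4],[0,0,0],15],
  [[0,0,-4],[0,0,0],15],
  [[0,0,-4],[0,0,0],15],
  [[0,0,-3],[0,0,0],15],
  [[0,0,-1],[0,0,0],15],
  [[0,0,-1],[0,0,0],15],
])

```text
time_s: 30.48
eef_pos: [0.5762, 0.0737, 0.2273]
tool_rot: [[0.371, 0.842, 0.392], [0.929, -0.336, -0.156], [0.001, 0.421, -0.907]]
wrist_force: [3.1, 0.5, -7.3]
width: 0.224
grip_force: 58.8
```

play_rows([
  [[0,0,-0.8],[0,0,0],15],
  [[0,0,-0.8],[0,0,0],15],
  [[0,0,-0.8],[0,0,0],15],
  [[0,0,0],[0,0,0],15],
  [[0,0,0],[0,0,0],15],
  [[0,0,0],[0,0,0],15],
  [[0,0,0],[0,0,0],15],
  [[0,0,0],[0,0,0],15],
])

```text
time_s: 31.15
eef_pos: [0.5757, 0.0738, 0.2281]
tool_rot: [[0.37, 0.842, 0.392], [0.929, -0.336, -0.155], [0.001, 0.422, -0.907]]
wrist_force: [9.2, -0.1, -14.2]
width: 0.224
grip_force: 59.8
```

```bash
python3 p.py; python3 -c "
from h import *
d=look('w21');W=wcloud(d)-DO;X,Y,H=W@EX,W@EY,W@NN
k=(X>.0)&(X<.4)&(abs(Y)<.067)&(H>.004)&(H<.016);print(k.sum(),np.percentile(X[k],[2,50,98]))"
```

```text
deck pos mm [278.8   0.5  81.9]
503 [1.88566270e-05 5.43892311e-04 1.90020700e-03]
```

play_rows([
  [[0,0,4],[0,0,0],15],
  [[0,0,5],[0,0,0],15],
  [[0,0,5],[0,0,0],15],
  [[0,0,4],[0,0,0],15],
  [[0,0,3],[0,0,0],15],
  [[0,0,0],[0,0,0],15],
  [[0,0,0],[0,0,0],42],
  [[0,0,0],[0,0,0],42],
])

```text
time_s: 31.87
eef_pos: [0.5856, 0.0703, 0.2136]
tool_rot: [[0.37, 0.84, 0.398], [0.929, -0.335, -0.157], [0.002, 0.427, -0.904]]
wrist_force: [-0.6, 0.3, -0.2]
width: 0.482
grip_force: 0.0
```

play_rows([
  [[0,0,0],[0,0,0],42],
  [[0,0,0],[0,0,0],42],
  [[0,0,-15],[0,0,0],42],
  [[0,0,-25],[0,0,0],42],
  [[0,0,-30],[0,0,0],60],
  [[0,0,-30],[0,0,0],85],
  [[0,0,-20],[0,0,0],85],
  [[0,0,0],[0,0,0],85],
])

```text
time_s: 32.53
eef_pos: [0.5383, 0.0899, 0.3275]
tool_rot: [[0.369, 0.837, 0.404], [0.929, -0.335, -0.155], [0.006, 0.433, -0.901]]
wrist_force: [0.0, -0.4, 0.7]
width: 0.992
grip_force: 0.0
```

```bash
python3 p.py;python3 -c "
from h import *
d=look('w22')
W=wcloud(d)-DO;X,Y,H=W@EX,W@EY,W@NN
for x in np.r_[.005:.085:.01,.1:.29:.02]:
    print(int(x*1000),[ (lambda k:int((np.median(H[k])*1000).round()) if k.sum()>3 else None)((abs(X-x)<.004)&(abs(Y-y)<.004)&(H>-.03)&(H<.07)) for y in np.arange(-.07,.075,.01)])
"
```

```text
deck pos mm [283.9   1.6 189.2]
5 [5, 14, -2, -6, 1, None, None, -3, -3, 4, -2, -6, -2, -3, 14]
15 [4, -2, -3, -3, -4, -3, -3, -3, -4, -4, -5, -4, -4, -2, 14]
24 [1, -3, -5, -5, -11, -5, -4, -5, -5, -5, -13, -5, -5, -3, 14]
34 [5, -3, -5, -5, -5, -5, -5, -5, -5, -5, -5, -5, -5, -3, 14]
44 [1, -2, -5, -5, -5, -4, -5, -4, -4, -4, -4, -5, -4, -3, 15]
54 [-1, -5, -6, -10, -5, -9, -14, -5, -11, -14, -5, -14, -14, -5, 15]
64 [0, -5, -6, -14, -5, -9, -14, -5, -12, -14, -5, -14, -14, -6, 14]
75 [9, -5, -7, None, -8, -1, 0, -1, None, 0, 0, -1, 0, -1, 15]
100 [7, -4, -12, -11, -11, -13, -11, -7, -10, -14, -6, -7, -12, -1, 14]
120 [5, -3, -3, -4, -5, -4, -5, -9, -4, -5, -5, -5, -3, -1, 14]
140 [7, -2, -3, -4, -4, -4, -4, -4, -4, -4, -4, -4, -3, -1, 14]
160 [6, -5, -5, -13, -14, -5, -10, -14, -5, -7, -14, -6, -6, -1, 14]
180 [8, 0, 0, 0, 0, 0, 0, 0, 0, 0, 0, 0, 0, 0, 14]
200 [7, 0, -6, -3, -3, -3, -3, -3, -3, -3, -3, -2, -1, 0, 14]
220 [8, 0, -5, -3, -5, -14, -5, -5, -5, -14, -5, -3, 0, 0, 14]
240 [6, 0, -6, -4, -5, -14, -5, -4, -13, -14, -5, -4, -1, 0, 14]
260 [5, 0, -10, -14, -14, -14, -14, -14, -14, -14, -14, -14, 0, 0, 14]
280 [13, 28, 24, 31, 34, 35, 60, 60, 50, 34, 32, 31, 26, 6, 15]
```

View pics/w22.png

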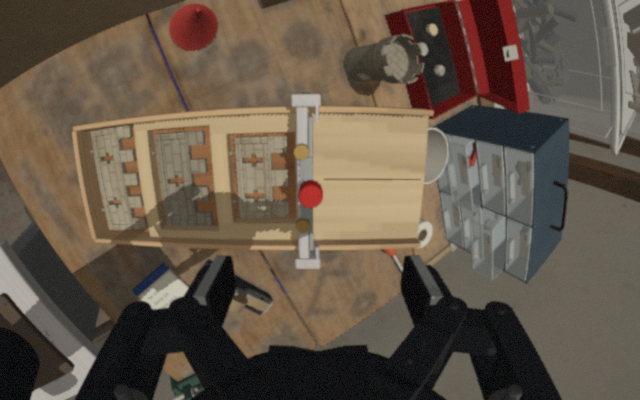

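All three panels lie down in their openings (long at (115,180), grey at (183,180), short at (262,178)). The gate is shut and the gripper is clear of everything.

```bash
python3 -c "
from cell import ctrl
print(ctrl.job_done())"
```

```text
the job is handed in; nothing more can be done
None
```

I handed the job in at about 32.5 s: the last picture shows the short panel in the top opening, the grey one still in the middle, the long one in the bottom tray and the gate shut; during the first placing the gripper pressed the knob with about 14 N (limit 40 N).

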